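# Fetch the egg tray out of the tray stack and fill it

### The job

Take the egg tray, the one with the round dimples, out of the stack by lifting off the two chocolate trays above it, set it squarely in the middle of the marble slab, and stack the two trays back squarely on the bottom tray in the order they had, keeping the trays level so that nothing slides out. Stand all the chocolate eggs from the round tub upright in the egg tray, each in a dimple of its own; they are hollow, so grip them lightly and set them down gently instead of dropping or pressing them. Leave the other things on the counter alone.

Things in the scene. Friction and masses are not known exactly. Their poses are not given: they have to be found in the camera images.
- bottom_tray: Lowest tray of the stack, wood, with square ridged milk chocolates; 0.35 to 0.65 kg; 190 x 140 x 50 mm (x, y, z), walls 8, floor 8; middle partition along x, 12 thick, top at z = 46. x from -38 to 38 is empty on both sides of it: pinch it there from above. Origin: centre of underside. Chocolates, stuck fast, fill both ends to z = 33. Trays stack 50 mm apart, underside on rim, unlocked.
- egg_tray: The empty egg tray, at first second from the bottom: wooden, 190 x 140 x 50 mm (x, y, z), stacks as the others, 0.45 kg. Long side walls 8 thick, ends open, 12 mm partition along x at y = 0, top at z = 46, to pinch from above. Floor 14 thick with four round dished dimples 40 mm across at x = -48/48, y = -35/35. Origin: centre of underside.
- round_tray: The tray directly on the egg tray at first (third from the bottom), with round thimble-shaped dark chocolates; built as bottom_tray: 190 x 140 x 50 mm (x, y, z), walls 8, floor 8; middle partition along x, 12 thick, top at z = 46. x from -38 to 38 is empty on both sides of it: pinch it there from above. Origin: centre of underside.
- bar_tray: The top tray at first, with dark oblong bars with a cream stripe; built as bottom_tray: 190 x 140 x 50 mm (x, y, z), walls 8, floor 8; middle partition along x, 12 thick, top at z = 46. x from -38 to 38 is empty on both sides of it: pinch it there from above. Origin: centre of underside.
- slab: The white marble display slab, fixed, 220 mm long (its x) by 165 mm (its y) by 20 mm thick, lying on the counter. Origin: centre of its underside; its top is 20 mm higher.
- paper: A sheet of brown wrapping paper, 215 x 165 mm (its x, y), 2 mm thick, fixed flat on the counter, bare at the start: a clean, free place where trays can be put aside. Origin: centre of its underside.
- tub: The shallow round wooden tub in which the eggs stand, fixed: 236 mm across, wall 8 mm thick (inside radius 110 mm), rim 30 mm high, inner floor 10 mm above the counter. Origin: centre of its underside.
- egg1: A hollow dark chocolate egg standing in the tub, fragile, 60 g, 50 mm across, 64 mm high: flat foot 30 mm across, straight-sided and widest from 22 to 38 mm above the foot (grip there), round top; weight low. Origin: centre of the foot; z up through the egg. Two to four of the eggs are there, the others are absent (None).
- egg2: A hollow dark chocolate egg standing in the tub, fragile, 60 g, 50 mm across, 64 mm high: flat foot 30 mm across, straight-sided and widest from 22 to 38 mm above the foot (grip there), round top; weight low. Origin: centre of the foot; z up through the egg. Two to four of the eggs are there, the others are absent (None).
- egg3: A hollow dark chocolate egg standing in the tub, fragile, 60 g, 50 mm across, 64 mm high: flat foot 30 mm across, straight-sided and widest from 22 to 38 mm above the foot (grip there), round top; weight low. Origin: centre of the foot; z up through the egg. Two to four of the eggs are there, the others are absent (None).
- egg4: A hollow dark chocolate egg standing in the tub, fragile, 60 g, 50 mm across, 64 mm high: flat foot 30 mm across, straight-sided and widest from 22 to 38 mm above the foot (grip there), round top; weight low. Origin: centre of the foot; z up through the egg. Two to four of the eggs are there, the others are absent (None).
- pocket1 (a point): A dimple of the egg tray: the point where the centre of the foot of an egg comes to rest when the egg sits in it, 7 mm above the tray's underside and 7 mm below the dimple's mouth. The egg hangs on the bevelled mouth and centres itself if let go up to 4 mm off.
- pocket2 (a point): A dimple of the egg tray: the point where the centre of the foot of an egg comes to rest when the egg sits in it, 7 mm above the tray's underside and 7 mm below the dimple's mouth. The egg hangs on the bevelled mouth and centres itself if let go up to 4 mm off.
- pocket3 (a point): A dimple of the egg tray: the point where the centre of the foot of an egg comes to rest when the egg sits in it, 7 mm above the tray's underside and 7 mm below the dimple's mouth. The egg hangs on the bevelled mouth and centres itself if let go up to 4 mm off.
- pocket4 (a point): A dimple of the egg tray: the point where the centre of the foot of an egg comes to rest when the egg sits in it, 7 mm above the tray's underside and 7 mm below the dimple's mouth. The egg hangs on the bevelled mouth and centres itself if let go up to 4 mm off.
- jar: Bystander: an amber glass jar, 68 mm across, 110 mm high, loose. Origin: centre of its underside.
- gift_box: Bystander: a dark red gift box, 89 x 89 x 57 mm, loose. Origin: centre of its underside.
- spatula: Bystander: a spatula, 200 mm long, lying along its x, loose. Origin: under its middle.
- bowl: Bystander: a small white tasting bowl, 84 mm across, 35 mm high, loose. Origin: centre of its underside.

How it is judged:
On the way, in this order (a step that is already met when the one before it is completed fails the run):
1. the two upper trays have been lifted off and the egg tray lies uncovered in the stack (horizontal distance between each of round_tray, bar_tray and egg_tray above 0.12 m and horizontal distance between egg_tray and bottom_tray below 0.06 m), for 0.2 s.
2. the egg tray stands, let go, on the marble slab (horizontal distance between egg_tray and slab below 0.06 m and z of egg_tray in the frame of slab between 0.014 and 0.026 m and angle between the x axis of egg_tray and the x axis of slab, either way round below 0.5 rad and angle between egg_tray's own z axis and vertical below 0.06 rad and contact force between egg_tray and the fingers below 0.1 N), for 0.2 s.
At the end, for the whole second after the job is handed in: Egg tray on the slab within 20 mm of its centre, 0.15 rad; round-chocolate tray on the bottom tray and bar tray on that one, each within 15 mm, 0.12 rad of the one below (either way round); every egg upright (0.2 rad) in a dimple, foot within 8 mm of its resting point; all at rest (horizontal distance between egg_tray and slab below 0.02 m and z of egg_tray in the frame of slab between 0.014 and 0.026 m and angle between the x axis of egg_tray and the x axis of slab, either way round below 0.15 rad and angle between each of egg_tray, round_tray, bar_tray, bottom_tray's own z axis and vertical below 0.06 rad and horizontal distance between round_tray and bottom_tray below 0.015 m and z of round_tray in the frame of bottom_tray between 0.044 and 0.056 m and angle between the x axis of round_tray and the x axis of bottom_tray, either way round below 0.12 rad and horizontal distance between bar_tray and round_tray below 0.015 m and z of bar_tray in the frame of round_tray between 0.044 and 0.056 m and angle between the x axis of bar_tray and the x axis of round_tray, either way round below 0.12 rad and height (world z) of bottom_tray below 0.01 m and linear speed of each of bottom_tray, egg_tray, round_tray, bar_tray, egg1, egg2, egg3, egg4 below 0.02 m/s and (distance between egg1 and pocket1 below 0.008 m or distance between egg1 and pocket2 below 0.008 m or distance between egg1 and pocket3 below 0.008 m or distance between egg1 and pocket4 below 0.008 m) and angle between each of egg1, egg2, egg3, egg4's own z axis and vertical below 0.2 rad and (distance between egg2 and pocket1 below 0.008 m or distance between egg2 and pocket2 below 0.008 m or distance between egg2 and pocket3 below 0.008 m or distance between egg2 and pocket4 below 0.008 m) and (distance between egg3 and pocket1 below 0.008 m or distance between egg3 and pocket2 below 0.008 m or distance between egg3 and pocket3 below 0.008 m or distance between egg3 and pocket4 below 0.008 m) and (distance between egg4 and pocket1 below 0.008 m or distance between egg4 and pocket2 below 0.008 m or distance between egg4 and pocket3 below 0.008 m or distance between egg4 and pocket4 below 0.008 m)); the robot touches nothing.
It fails at once if a chocolate tray is tipped more than 0.5 rad (angle between any of bottom_tray, round_tray, bar_tray's own z axis and vertical above 0.5 rad).
It fails at once if an egg is dropped on or pressed into the egg tray (more than 20 N) (contact force between any of egg1, egg2, egg3, egg4 and egg_tray above 20 N).
It fails at once if an egg is let go in the air over the egg tray, its foot more than 18 mm above where it would rest ((z of egg1 in the frame of egg_tray above 0.025 m and horizontal distance between egg1 and egg_tray below 0.08 m and contact force between egg1 and the fingers below 0.05 N and angle between egg1's own z axis and vertical below 0.3 rad) or (z of egg2 in the frame of egg_tray above 0.025 m and horizontal distance between egg2 and egg_tray below 0.08 m and contact force between egg2 and the fingers below 0.05 N and angle between egg2's own z axis and vertical below 0.3 rad) or (z of egg3 in the frame of egg_tray above 0.025 m and horizontal distance between egg3 and egg_tray below 0.08 m and contact force between egg3 and the fingers below 0.05 N and angle between egg3's own z axis and vertical below 0.3 rad) or (z of egg4 in the frame of egg_tray above 0.025 m and horizontal distance between egg4 and egg_tray below 0.08 m and contact force between egg4 and the fingers below 0.05 N and angle between egg4's own z axis and vertical below 0.3 rad)).
It fails at once if an egg is squeezed hard (more than 90 N, both fingers together) (contact force between any of egg1, egg2, egg3, egg4 and the fingers above 90 N).
It fails at once if a bystander (jar, gift box, spatula, bowl) is moved more than 40 mm (distance of any of jar, gift_box, spatula, bowl from where it was at the start of the episode above 0.04 m).
Of egg1, egg2, egg3, egg4 only 2 to 4 are there at a start; the rules pass over those that are not, and their reading is None.
At some moment in a run one of round_tray, bar_tray, egg1, egg2, egg3, egg4 may be knocked a few centimetres aside while the robot is not near it.
It also fails if it takes over 210 s, if anything falls off the work surface, if the arm or the gripper's body presses on something with over 40 N, if the wrist force passes 120 N, or if a joint passes its speed limit or range.

### The arm

A 7-joint arm with a two-finger parallel gripper is mounted at the origin on the work surface. World frame = base frame: x ahead of the robot, y to its left, z up, the work surface at z = 0. Lengths are in m, angles in rad, forces in N, time in s.
With the tool pointing down it reaches from about 0.4 to 0.875 m from the base axis. Payload 19.3 kg.
Tool frame: the origin (TCP) lies at the very end of the fingers, on their centre line; the grasp point (between the pads) lies 19 mm behind it; z points along the fingers, y is the line along which they close (so a half turn about z gives the same grasp; the last joint's range is limited). The gripper opens to 85 mm and grips with 20 to 120 N. Pads are 22 mm wide; open, the fingers measure 114 mm over their backs; the gripper's body (76 mm by 85 mm) begins 54 mm behind the grasp point. The pads swing forward as they close: fully open they stand 13 mm farther back than shut.
Start: joints at [1.034, 0.521, -0.036, 1.599, 0.021, 1.021, -0.113], TCP at [0.281, -0.558, 0.231] pointing down, gripper open.
Joint ranges: [-2.91, 2.91], [-0.3, 2.13], [-1.5, 1.42], [0.17, 2.43], [-1.26, 4.41], [0.16, 1.93], [-2.52, 2.52]. Speed limits (rad/s): [1.89, 1.89, 2.39, 2.39, 3.01, 3.01, 3.01].

### API

Orientations are given as [roll, pitch, yaw] about the fixed x, y, z axes, in that order (R = Rz(yaw) Ry(pitch) Rx(roll)).
In Python, from workcell import bot gives the robot as it stands.
- The arm moves only by the shell command python3 -m crank 'ROWS' [FORCE]. ROWS is a JSON object of lists of equal length, an entry for each row: "travel": the shift along the world's x, y, z in cm, a list of three; "turn": the turn, a rotation vector about the world's x, y, z in degrees, a list of three; "gripper": the closure, from 0 (fully open) to 1 (shut). A call has exactly 5 rows; each row is the pose to reach, as a shift and turn from the pose commanded when the call began; what a row does not reach only later rows make up. A row lasts 1/10 s, in which the tool goes at most 50 mm and 8.59 degrees, less where a joint would pass 70% of its speed; a pose out of reach is approached as far as the arm can. A call with a gripper value outside its range is refused whole. The fingers move at their own pace and stop on an object; FORCE is the grip in N (left out, the last holds). Time passes only in rows, so rows that repeat a pose let the fingers close, or fill a call up. It gives the time, the measured TCP pose, the force, the opening and the grip force at its end, in the units of the state.
- bot.observe(): the state, without advancing time (a new reading comes with each control period).
- bot.grab_frame(name): name is "scene" or "top" or "wrist"; returns a dict with "pixels" (480x640x3 uint8, red, green, blue), "fx", "fy", "cx", "cy" (pixels), "dist" ([k1, k2, p1, p2, k3] as OpenCV has them; the pictures are not rectified), "extrinsics" (4x4, takes a point from world to camera coordinates). Camera axes: x right, y down, z forward; pixel columns grow to the right and rows downward; lengths in m; the calibration is good to about 2 mm. A picture is of the moment at which its call begins. There is no depth.
- bot.job_done(): hands the job in; it is judged then, once.
The state is a dict: "clock": time; "qpos": joint angles; "qd": joint speeds; "joint_efforts": joint torques, N m; "position": TCP position; "tool_rot": TCP orientation; "force": force on the tool from outside, world axes, zero at the start; "moment": the same for the moment, N m; "grip_width": finger opening in m; "finger_force": force on a finger pad.
Only numpy, scipy, OpenCV 4.12 (cv2) and the standard library are available. Lean on these libraries where they do the work, as an engineer would, in place of code of your own. Each camera call takes 0.05 s, during which the arm holds its last target. There are 200 camera calls.

## Working session

There is one attempt and no reset: what is moved stays moved. The work goes in short steps, Python scripts to look and compute and a shell command to move; the robot and the scene stay as the last step left them, time stands still between calls to the robot, and variables do not carry over. Pictures are saved under pics/ and viewed, at most 14 in all, crops included, and the job is handed in when it is done.

```bash
ls; mkdir -p pics
cat > h.py <<'E'
import numpy as np,cv2
from workcell import bot
def grab(n,f=None):
    d=bot.grab_frame(n)
    if f: cv2.imwrite('pics/'+f,d['pixels'][:,:,::-1])
    K=np.array([[d['fx'],0,d['cx']],[0,d['fy'],d['cy']],[0,0,1]]);return d['pixels'],K,np.array(d['dist']),np.array(d['extrinsics'])
def ray(cam,uv,z):
    _,K,D,E=cam
    p=cv2.undistortPoints(np.array(uv,float).reshape(-1,1,2),K,D).reshape(-1,2)
    R,t=E[:3,:3],E[:3,3];c=-R.T@t;z=np.broadcast_to(z,len(p))
    d=np.c_[p,np.ones(len(p))]@R
    return c+d*((z-c[2])/d[:,2])[:,None]
def proj(cam,P):
    _,K,D,E=cam
    return cv2.projectPoints(np.array(P,float),cv2.Rodrigues(E[:3,:3])[0],E[:3,3],K,D)[0].reshape(-1,2)
E
python3 - <<'E'
from h import *
for n in('top','scene'):
    c=grab(n,n+'1.png');R=c[3];print(n,-R[:3,:3].T@R[:3,3],R[:3,2].round(2),c[1][0,0])
print(bot.observe())
E
```

```text
pics
top [0.4529282  0.02110357 1.11967842] [ 0.02 -0.11 -0.99] 445.1193932612089
scene [1.31095442 0.55882043 0.72394875] [ 0.02 -0.84 -0.54] 475.60095428912274
{'clock': 0.1, 'qpos': array([ 1.03379742,  0.5219188 , -0.03630649,  1.59994544,  0.02119796,
        1.02115186, -0.11277359]), 'qd': array([ 5.18746301e-04, -7.62792313e-04, -8.43478150e-05, -2.16002149e-03,
        9.93092174e-04,  3.71392435e-04,  3.22268856e-04]), 'joint_efforts': array([ 2.68004544e-03, -9.28497791e+01,  1.98360801e+00, -3.70536268e+01,
        1.81465043e-02,  5.32059858e-03,  7.52690062e-05]), 'position': array([ 0.28108493, -0.5578737 ,  0.23080772]), 'tool_rot': array([-3.14055745e+00,  8.34587193e-05,  4.66795058e-01]), 'force': array([-0.57447846,  0.06059828,  0.64670789]), 'moment': array([-0.00366987, -0.03859386,  0.03914178]), 'finger_force': 0.0, 'grip_width': 0.08539573122355447}
```

View pics/top1.png

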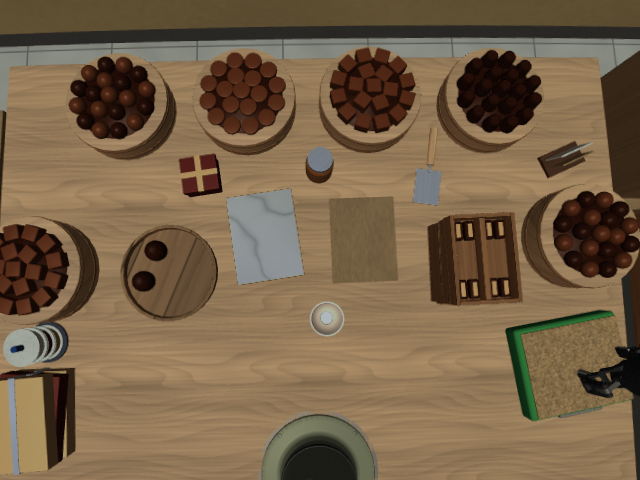

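View pics/scene1.png

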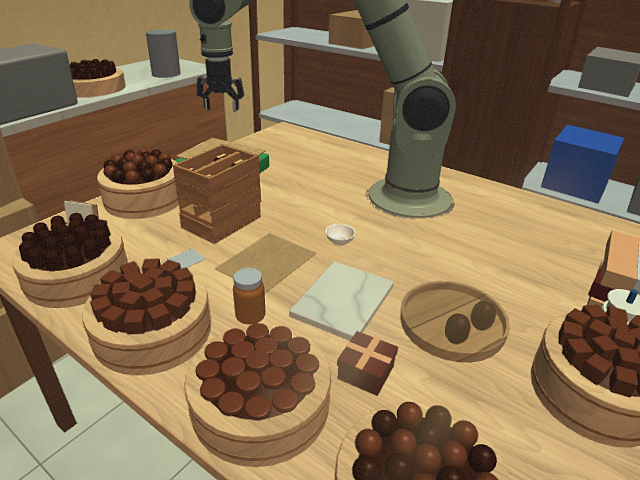

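The top view shows the stack at about (475,258), with the top partition vertical in the image. The paper is at (363,239) and the slab at (265,236). Two eggs stand in the tub at (156,251) and (144,281). The bystanders are the bowl (327,319), jar (320,165), spatula (428,170) and gift box (200,175). I'll enlarge the stack and measure the rest by colour.

Run:
```python
from h import *
c=grab('top');im=c[0][:,:,::-1].copy()
hsv=cv2.cvtColor(im,cv2.COLOR_BGR2HSV)
def rect(m,roi,z,name):
    x0,y0,x1,y1=roi;k=np.zeros(m.shape,np.uint8);k[y0:y1,x0:x1]=m[y0:y1,x0:x1]
    k=cv2.morphologyEx(k,cv2.MORPH_OPEN,np.ones((3,3)))
    ct=max(cv2.findContours(k,0,1)[0],key=cv2.contourArea)
    w=ray(c,ct.reshape(-1,2),z)[:,:2].astype(np.float32)
    r=cv2.minAreaRect(w);print(name,np.round(r[0],4),np.round(r[1],4),round(r[2],2))
print(hsv[236,265],hsv[239,363],hsv[300,350],hsv[251,156],hsv[255,200])
rect(((hsv[...,1]<60)&(hsv[...,2]>100)).astype(np.uint8),(215,180,312,295),.02,'slab')
rect((hsv[...,2]<hsv[239,363][2]*1.2).astype(np.uint8),(322,188,406,290),.002,'paper')
d=(hsv[...,2]<75).astype(np.uint8)
for roi in((140,235,175,266),(128,267,162,298)): 
    rect(d,roi,.042,'egg')
E=[(121,272),(217,272),(169,226)]
s=im[195:320,415:535];cv2.imwrite('pics/st.png',cv2.resize(s,None,fx=4.8,fy=4.8,interpolation=2))
s=im[215:325,115:225];cv2.imwrite('pics/tub.png',cv2.resize(s,None,fx=5,fy=5,interpolation=2))
```

```text
[ 94  12 151] [ 18 112 114] [ 16 101 144] [  6 220  29] [ 15 119  90]
slab [0.5732 0.1177] [0.2184 0.1633] 7.51
paper [ 0.561  -0.1217] [0.2161 0.1839] 0.97
egg [0.541 0.379] [0.0551 0.0493] 63.56
egg [0.4679 0.4079] [0.0483 0.0556] 0.55
```

View pics/st.png

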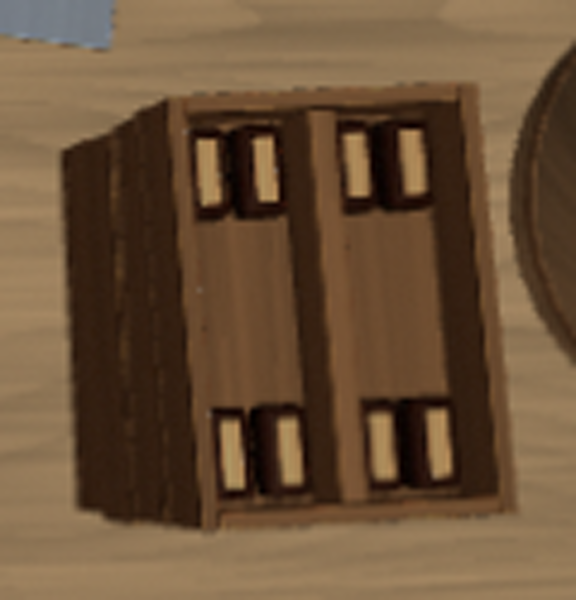

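View pics/tub.png

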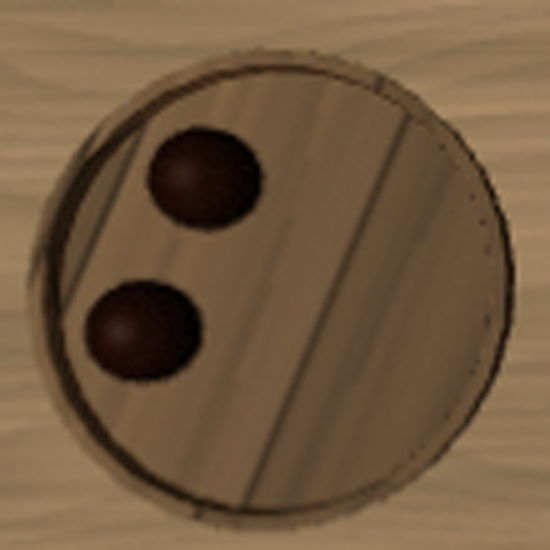

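The stack crop shows the bar tray's rim corners at about (168,98), (476,84), (515,512) and (205,528). The bottom tray's left edge runs from (62,150) to (78,508). The tub crop shows the two eggs at (205,178) and (144,330), both close to the tub's left side.

```bash
cat >> h.py <<'E'
def fitrect(cam,px,z,L,W):
    "px: TL,TR,BR,BL corners in top image; x axis of tray = image up"
    P=ray(cam,px,z)[:,:2];TL,TR,BR,BL=P
    a=(TL-BL)+(TR-BR);yaw=np.arctan2(a[1],a[0]);
    return P.mean(0).round(4),np.degrees(yaw).round(2),[np.linalg.norm(v).round(4) for v in(TL-BL,TR-BR,TL-TR,BL-BR)]
E
python3 - <<'E'
from h import *
c=grab('top')
q=np.array([(168,98),(476,84),(515,512),(205,528)])/4.8+[415,195]-.4
print(fitrect(c,q,.2,.19,.14))
q=np.array([(62,150),(78,508)])/4.8+[415,195]-.4
print(ray(c,q,0.0))
q=np.array([(27,285),(515,285),(270,50),(270,528)])/5+[115,215]-.4
print(ray(c,q,.03)[:,:2])
q=np.array([(205,178),(144,330)])/5+[115,215]-.4
print(ray(c,q,.042)[:,:2])
E
```

```text
(array([ 0.4961, -0.3604]), np.float64(1.41), [np.float64(0.1875), np.float64(0.1882), np.float64(0.1392), np.float64(0.1374)])
[[ 0.59096257 -0.29703082  0.        ]
 [ 0.40195531 -0.29573278  0.        ]]
[[0.4920429  0.47010612]
 [0.48666233 0.23163715]
 [0.60494316 0.35209507]
 [0.37238703 0.35040853]]
[[0.54144064 0.37943646]
 [0.46874514 0.40812332]]
```

```bash
python3 -m crank '{"travel":[[0,0,5],[0,0,10],[2,2,15],[4,4,17],[7,6,17]],"turn":[[0,0,-8],[0,0,-16],[0,0,-24],[0,0,-26],[0,0,-26]],"gripper":[0.2,0.2,0.2,0.2,0.2]}' 40
python3 -m crank '{"travel":[[3,3,0],[6,6,0],[9,9,0],[12,12,0],[14,14,0]],"turn":[[0,0,0],[0,0,0],[0,0,0],[0,0,0],[0,0,0]],"gripper":[0.2,0.2,0.2,0.2,0.2]}' 40
python3 - <<'E'
from h import *
c=grab('wrist','w1.png');o=bot.observe();print(o['position'],o['tool_rot'],o['grip_width'],o['clock'])
print(c[3])
E
```

```text
clock: 0.7
position: [0.3517, -0.4984, 0.4055]
tool_rot: [3.137, -0.003, 0.01]
force: [1.1, -0.9, -1.1]
grip_width: 0.0681
finger_force: 0.0
clock: 1.2
position: [0.4932, -0.3554, 0.4011]
tool_rot: [-3.141, -0.0, 0.015]
force: [-0.0, -0.4, -0.0]
grip_width: 0.0685
finger_force: 0.0
[ 0.49609305 -0.35214612  0.40087304] [-3.13899284e+00 -1.28327122e-03  1.96040059e-02] 0.06858710778295037 1.25
[[ 1.51030507e-02 -9.99885449e-01 -9.93670593e-04 -3.62066483e-01]
 [-9.62848651e-01 -1.48115771e-02  2.69635110e-01  3.88033354e-01]
 [-2.69618941e-01 -3.11555834e-03 -9.62962055e-01  6.73918202e-01]
 [ 0.00000000e+00  0.00000000e+00  0.00000000e+00  1.00000000e+00]]
```

View pics/w1.png

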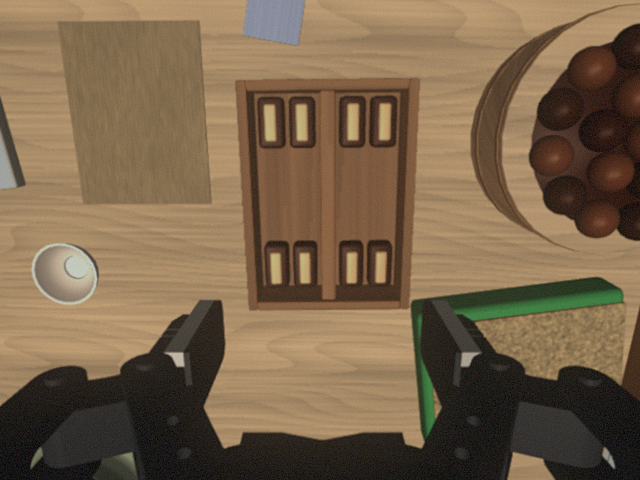

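The wrist view shows the bar tray's rim corners at (236,80), (419,78), (410,308) and (251,310). Its partition runs from (328,90) to (328,300). The paper's corners are (60,22), (199,20), (211,203) and (84,204).

Run:
```python
from h import *
c=grab('wrist');o=bot.observe();print(o['position'],o['tool_rot'])
print(fitrect(c,[(236,80),(419,78),(410,308),(251,310)],.2,0,0))
print(ray(c,[(328,90),(328,300)],.196))
print(fitrect(c,[(60,22),(199,20),(211,203),(84,204)],.002,0,0))
```

```text
[ 0.49417002 -0.35438773  0.40085155] [-3.13979588e+00 -4.91548017e-04  1.87589939e-02]
(array([ 0.4993, -0.3567]), np.float64(2.08), [np.float64(0.1887), np.float64(0.1881), np.float64(0.138), np.float64(0.1383)])
[[ 0.58575177 -0.35398792  0.196     ]
 [ 0.41190467 -0.35795469  0.196     ]]
(array([ 0.5633, -0.1256]), np.float64(0.72), [np.float64(0.2146), np.float64(0.2141), np.float64(0.1623), np.float64(0.1645)])
```

```bash
python3 -m crank '{"travel":[[0.5,0,-4],[0.7,0,-8],[0.7,0,-12],[0.7,0,-14],[0.7,0,-14]],"turn":[[0,0,0.7],[0,0,0.7],[0,0,0.7],[0,0,0.7],[0,0,0.7]],"gripper":[0.2,0.2,0.2,0.2,0.2]}'
python3 -m crank '{"travel":[[0,0,-2],[0,0,-4.5],[0,0,-7],[0,0,-9],[0,0,-9]],"turn":[[0,0,0],[0,0,0],[0,0,0],[0,0,0],[0,0,0]],"gripper":[0.2,0.2,0.2,0.2,0.2]}' 60
python3 - <<'E'
from h import *
c=grab('wrist','w2.png');o=bot.observe();print(o['position'],o['tool_rot'],o['force'])
E
```

```text
clock: 1.8
position: [0.4966, -0.358, 0.2586]
tool_rot: [-3.139, 0.004, 0.025]
force: [0.1, -0.7, 1.2]
grip_width: 0.0681
finger_force: 0.0
clock: 2.3
position: [0.4975, -0.3582, 0.1704]
tool_rot: [-3.141, 0.002, 0.025]
force: [-0.3, 0.0, -0.3]
grip_width: 0.0684
finger_force: 0.0
[ 0.49814975 -0.35860217  0.17192764] [-3.14155918e+00  3.70715013e-04  2.47524479e-02] [-0.4456244  -1.04945039  1.00649888]
```

View pics/w2.png

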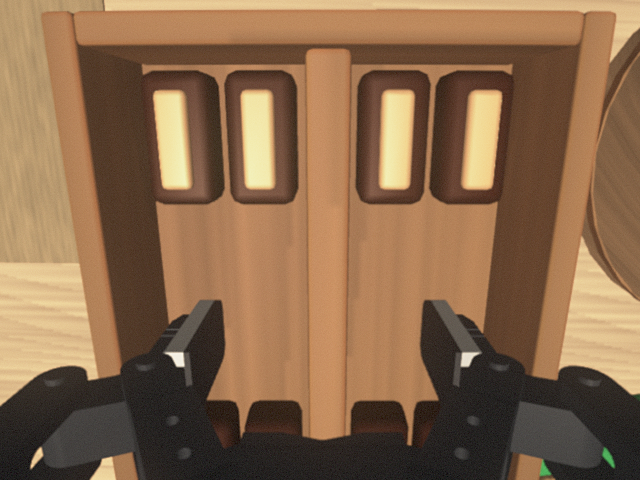

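The fingers straddle the partition (at column 328, finger midpoint about 323) and there is clearance all round. Next I grip, lift and carry the tray to the paper.

```bash
python3 -m crank '{"travel":[[0,0,0],[0,0,0],[0,0,0],[0,0,0],[0,0,0]],"turn":[[0,0,0],[0,0,0],[0,0,0],[0,0,0],[0,0,0]],"gripper":[1,1,1,1,1]}' 80
python3 -m crank '{"travel":[[0,0,0.5],[0,0,1.5],[0,0,3],[0,0,5],[0,0,7]],"turn":[[0,0,0],[0,0,0],[0,0,0],[0,0,0],[0,0,0]],"gripper":[1,1,1,1,1]}'
python3 -m crank '{"travel":[[0.4,1.5,0],[1,4,0],[2,7,0],[3,10.5,0],[4,14,0]],"turn":[[0,0,0],[0,0,0],[0,0,0],[0,0,0],[0,0,0]],"gripper":[1,1,1,1,1]}'
python3 -m crank '{"travel":[[0.9,3.5,0],[1.6,6,0],[2.1,8,-1],[2.4,9.3,-3],[2.4,9.3,-6]],"turn":[[0,0,0],[0,0,0],[0,0,-1],[0,0,-1],[0,0,-1]],"gripper":[1,1,1,1,1]}'
python3 - <<'E'
from h import *
c=grab('scene','s2.png');c=grab('wrist','w3.png');o=bot.observe();print(o['position'],o['tool_rot'],o['force'])
E
```

```text
clock: 2.85
position: [0.4985, -0.3585, 0.1722]
tool_rot: [3.141, -0.001, 0.025]
force: [-1.8, 1.4, 9.0]
grip_width: 0.0105
finger_force: 78.8
clock: 3.35
position: [0.4981, -0.358, 0.2425]
tool_rot: [-3.141, 0.0, 0.025]
force: [-0.2, -0.2, -3.8]
grip_width: 0.0103
finger_force: 78.2
clock: 3.85
position: [0.5382, -0.2161, 0.2412]
tool_rot: [-3.141, 0.0, 0.025]
force: [1.4, -0.7, -4.3]
grip_width: 0.0103
finger_force: 78.3
clock: 4.35
position: [0.5633, -0.122, 0.1817]
tool_rot: [-3.141, -0.002, 0.011]
force: [0.3, -0.6, -5.0]
grip_width: 0.0105
finger_force: 78.5
[ 0.56026596 -0.12375793  0.17826559] [-3.14049802  0.0056353   0.00922653] [-0.04733432 -1.13401506 -3.41310745]
```

View pics/s2.png

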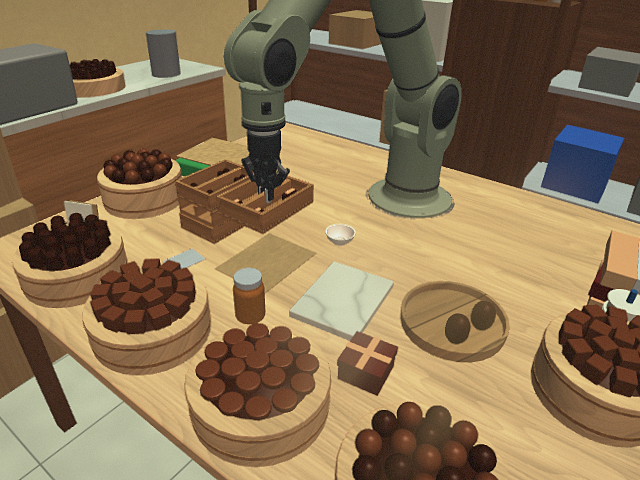

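The bar tray hangs level from the gripper over the paper, at about (265,195) in the scene view. Lowering it now.

```bash
python3 -m crank '{"travel":[[0,0,-3],[0,0,-6],[0,0,-9],[0,0,-12],[0,0,-13.5]],"turn":[[0,0,0],[0,0,0],[0,0,0],[0,0,0],[0,0,0]],"gripper":[1,1,1,1,1]}'
python3 -m crank '{"travel":[[0,0,-0.7],[0,0,-1.4],[0,0,-2.0],[0,0,-2.3],[0,0,-2.3]],"turn":[[0,0,0],[0,0,0],[0,0,0],[0,0,0],[0,0,0]],"gripper":[1,1,1,1,1]}'
```

```text
clock: 4.95
position: [0.5617, -0.1251, 0.0452]
tool_rot: [-3.141, 0.002, 0.007]
force: [-0.5, 0.8, -4.4]
grip_width: 0.0109
finger_force: 78.5
clock: 5.45
position: [0.5627, -0.1252, 0.0243]
tool_rot: [3.141, -0.001, 0.008]
force: [-3.2, 0.4, 4.4]
grip_width: 0.0106
finger_force: 79.9
```

```bash
python3 -m crank '{"travel":[[0,0,0],[0,0,0],[0,0,0],[0,0,3],[0,0,8]],"turn":[[0,0,0],[0,0,0],[0,0,0],[0,0,0],[0,0,0]],"gripper":[0.2,0.2,0.2,0.2,0.2]}'
python3 -m crank '{"travel":[[0,0,5],[0,0,10],[0,0,15],[0,-4,18],[-1,-8,20]],"turn":[[0,0,0],[0,0,0],[0,0,0],[0,0,0],[0,0,0]],"gripper":[0.2,0.2,0.2,0.2,0.2]}'
python3 -m crank '{"travel":[[-1,-5,0],[-3,-10,0],[-5.4,-14,0],[-5.4,-15.3,0],[-5.4,-15.3,0]],"turn":[[0,0,0],[0,0,0],[0,0,1],[0,0,1],[0,0,1]],"gripper":[0.2,0.2,0.2,0.2,0.2]}'
python3 - <<'E'
from h import *
c=grab('wrist','w4.png');o=bot.observe();print(o['position'],o['tool_rot'],o['force']);np.save('w4.npy',c[3])
c=grab('top','t4.png')
E
```

```text
clock: 5.95
position: [0.5606, -0.1248, 0.102]
tool_rot: [-3.141, 0.005, 0.008]
force: [-0.2, -1.2, 0.5]
grip_width: 0.0681
finger_force: 0.0
clock: 6.45
position: [0.5534, -0.2054, 0.3064]
tool_rot: [3.141, -0.004, 0.01]
force: [0.4, -1.1, -0.3]
grip_width: 0.0682
finger_force: 0.0
clock: 6.95
position: [0.4971, -0.3606, 0.3033]
tool_rot: [3.141, 0.0, 0.021]
force: [0.1, -0.2, -0.2]
grip_width: 0.0686
finger_force: 0.0
[ 0.49809566 -0.35846426  0.3031604 ] [-3.14128127e+00  1.06830382e-05  2.37249295e-02] [ 0.21814725  1.10826967 -0.73022623]
```

View pics/w4.png

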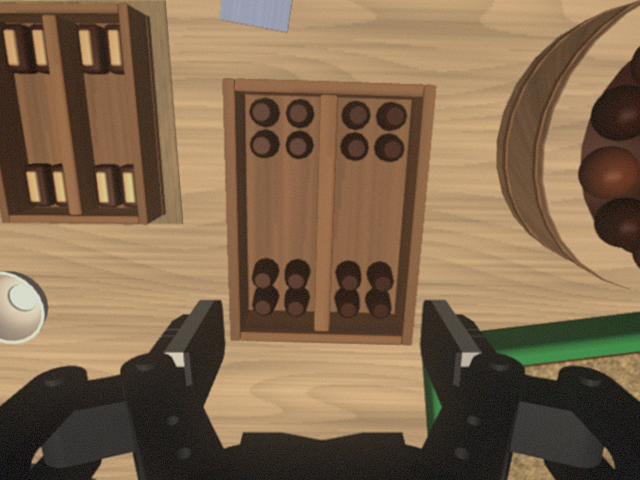

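The wrist view shows the round tray's rim corners at (224,80), (435,86), (411,344) and (231,340). The partition runs from (328,97) to (321,331). The bar tray rests on the paper, with visible rim corners at (129,4), (148,221) and (4,220).

Run:
```python
from h import *
c=list(grab('wrist'));c[3]=np.load('w4.npy')
print(fitrect(c,[(224,80),(435,86),(411,344),(231,340)],.15,0,0))
print(ray(c,[(328,97),(321,331)],.146))
P=ray(c,[(129,4),(148,221),(4,220)],.052)[:,:2];print(P,(P[0]+P[2])/2)
print(ray(c,[(52,17),(75,213)],.048))
```

```text
(array([ 0.4939, -0.3624]), np.float64(-0.55), [np.float64(0.1877), np.float64(0.1875), np.float64(0.1374), np.float64(0.1382)])
[[ 0.57905857 -0.36247971  0.146     ]
 [ 0.40741686 -0.36128033  0.146     ]]
[[ 0.65447436 -0.19635376]
 [ 0.46911038 -0.19666779]
 [ 0.46737246 -0.05880573]] [ 0.56092341 -0.12757975]
[[ 0.64466297 -0.12786264  0.048     ]
 [ 0.47457426 -0.1257855   0.048     ]]
```

```bash
python3 -m crank '{"travel":[[-0.3,-0.4,-4],[-0.3,-0.4,-8],[-0.3,-0.4,-12],[-0.3,-0.4,-15],[-0.3,-0.4,-16]],"turn":[[0,0,-2],[0,0,-2],[0,0,-2],[0,0,-2],[0,0,-2]],"gripper":[0.2,0.2,0.2,0.2,0.2]}'
python3 -m crank '{"travel":[[0,0,-1],[0,0,-2.2],[0,0,-2.2],[0,0,-2.2],[0,0,-2.2]],"turn":[[0,0,0],[0,0,0],[0,0,0],[0,0,0],[0,0,0]],"gripper":[0.2,0.2,1,1,1]}' 80
python3 -m crank '{"travel":[[0,0,0],[0,0,0.5],[0,0,2],[0,0,4],[0,0,6]],"turn":[[0,0,0],[0,0,0],[0,0,0],[0,0,0],[0,0,0]],"gripper":[1,1,1,1,1]}'
python3 -m crank '{"travel":[[0.4,1.5,0],[1,4,0],[2,7,0],[3,10.5,0],[4,14,0]],"turn":[[0,0,0],[0,0,0],[0,0,0],[0,0,0],[0,0,0]],"gripper":[1,1,1,1,1]}'
python3 -m crank '{"travel":[[1,3.5,0],[1.6,6,0],[2.2,8,0],[2.6,9.5,-1],[2.6,9.5,-2]],"turn":[[0,0,0],[0,0,0],[0,0,0.3],[0,0,0.3],[0,0,0.3]],"gripper":[1,1,1,1,1]}'
```

```text
clock: 7.6
position: [0.4949, -0.3598, 0.1405]
tool_rot: [-3.139, 0.003, -0.007]
force: [-0.5, 0.6, -0.0]
grip_width: 0.0681
finger_force: 0.0
clock: 8.1
position: [0.4956, -0.3624, 0.1222]
tool_rot: [3.141, -0.001, -0.01]
force: [1.3, -0.1, -0.6]
grip_width: 0.0251
finger_force: 0.0
clock: 8.6
position: [0.4951, -0.362, 0.1829]
tool_rot: [-3.142, 0.0, -0.01]
force: [-0.7, -0.6, -3.5]
grip_width: 0.0106
finger_force: 78.0
clock: 9.1
position: [0.5354, -0.2203, 0.1817]
tool_rot: [-3.141, -0.0, -0.01]
force: [0.6, 0.0, -4.6]
grip_width: 0.0108
finger_force: 78.2
clock: 9.6
position: [0.5618, -0.1244, 0.1608]
tool_rot: [-3.141, -0.001, -0.002]
force: [-0.6, -0.4, -3.5]
grip_width: 0.0103
finger_force: 78.3
```

```bash
python3 -m crank '{"travel":[[0,0,-2],[0,0,-4],[0,0,-6],[0,0,-7.2],[0,0,-7.8]],"turn":[[0,0,0],[0,0,0],[0,0,0],[0,0,0],[0,0,0]],"gripper":[1,1,1,1,1]}'
python3 -m crank '{"travel":[[0,0,-0.4],[0,0,-0.8],[0,0,-1.1],[0,0,-1.1],[0,0,-1.1]],"turn":[[0,0,0],[0,0,0],[0,0,0],[0,0,0],[0,0,0]],"gripper":[1,1,1,1,1]}'
```

```text
clock: 10.1
position: [0.5605, -0.1275, 0.0819]
tool_rot: [-3.142, 0.002, -0.005]
force: [0.3, -0.5, -3.7]
grip_width: 0.0108
finger_force: 78.3
clock: 10.6
position: [0.5616, -0.1273, 0.0742]
tool_rot: [3.141, -0.001, -0.005]
force: [-10.3, 2.0, 26.0]
grip_width: 0.0103
finger_force: 82.7
```

```bash
python3 -m crank '{"travel":[[0,0,0.3],[0,0,0.3],[0,0,0.3],[0,0,3],[0,0,8]],"turn":[[0,0,0],[0,0,0],[0,0,0],[0,0,0],[0,0,0]],"gripper":[0.2,0.2,0.2,0.2,0.2]}'
python3 -m crank '{"travel":[[0,0,5],[0,0,10],[0,-4,11],[-1,-8,11],[-2,-12,11]],"turn":[[0,0,0],[0,0,0],[0,0,0],[0,0,0],[0,0,0]],"gripper":[0.2,0.2,0.2,0.2,0.2]}'
python3 -m crank '{"travel":[[-2,-5,0],[-4,-10,0],[-4.6,-11.5,0],[-4.6,-11.5,0],[-4.6,-11.5,0]],"turn":[[0,0,0],[0,0,0],[0,0,0],[0,0,0],[0,0,0]],"gripper":[0.2,0.2,0.2,0.2,0.2]}'
python3 - <<'E'
from h import *
c=grab('wrist','w5.png');o=bot.observe();print(o['position'],o['tool_rot'],o['force']);np.save('w5.npy',c[3])
c=grab('top','t5.png')
E
```

```text
clock: 11.1
position: [0.5596, -0.1268, 0.1506]
tool_rot: [-3.141, 0.005, -0.004]
force: [-0.0, 0.0, -0.4]
grip_width: 0.0687
finger_force: 0.0
clock: 11.6
position: [0.5412, -0.2484, 0.2629]
tool_rot: [3.141, -0.001, -0.004]
force: [0.3, -0.7, -0.6]
grip_width: 0.0683
finger_force: 0.0
clock: 12.1
position: [0.4952, -0.3621, 0.2621]
tool_rot: [-3.141, 0.0, -0.005]
force: [-0.9, 0.2, 0.1]
grip_width: 0.0684
finger_force: 0.0
[ 0.49569206 -0.36135277  0.26215019] [-3.14103238e+00 -1.50900743e-04 -3.76877431e-03] [ 0.81393938  1.41460382 -0.37902011]
```

View pics/w5.png

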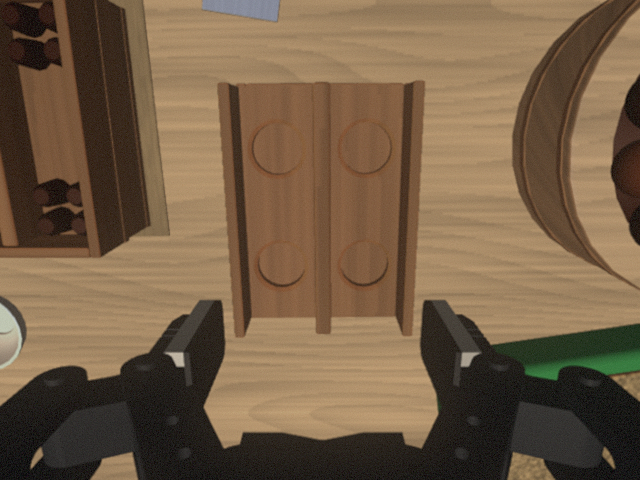

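The wrist view shows the uncovered egg tray with its four dimples. Its wall corners are at (219,83), (424,81), (412,336) and (235,336), and the partition runs from (322,83) to (323,334). The round tray sits on the bar tray at the left.

Run:
```python
from h import *
c=list(grab('wrist'));c[3]=np.load('w5.npy')
print(fitrect(c,[(219,83),(424,81),(412,336),(235,336)],.1,0,0))
P=ray(c,[(322,83),(323,334)],.096);print(P,P.mean(0))
print(ray(c,[(100,257),(48,3)],.102))
```

```text
(array([ 0.4929, -0.362 ]), np.float64(0.15), [np.float64(0.1878), np.float64(0.1891), np.float64(0.1373), np.float64(0.1393)])
[[ 0.58663588 -0.36212146  0.096     ]
 [ 0.39831771 -0.36184379  0.096     ]] [ 0.4924768  -0.36198262  0.096     ]
[[ 0.46544972 -0.1962639   0.102     ]
 [ 0.63665087 -0.18654097  0.102     ]]
```

```bash
python3 -m crank '{"travel":[[-0.2,0,-4],[-0.2,0,-8],[-0.2,0,-12],[-0.2,0,-15],[-0.2,0,-17]],"turn":[[0,0,0.2],[0,0,0.2],[0,0,0.2],[0,0,0.2],[0,0,0.2]],"gripper":[0.2,0.2,0.2,0.2,0.2]}'
python3 -m crank '{"travel":[[0,0,-1],[0,0,-2],[0,0,-2],[0,0,-2],[0,0,-2]],"turn":[[0,0,0],[0,0,0],[0,0,0],[0,0,0],[0,0,0]],"gripper":[0.2,0.2,1,1,1]}' 80
python3 -m crank '{"travel":[[0,0,0],[0,0,0],[0,0,1.5],[0,0,5],[0,0,9]],"turn":[[0,0,0],[0,0,0],[0,0,0],[0,0,0],[0,0,0]],"gripper":[1,1,1,1,1]}'
python3 -m crank '{"travel":[[0,0,1],[0.3,2,1],[1,6,1],[2,11,1],[3,16,1]],"turn":[[0,0,0],[0,0,0],[0,0,0],[0,0,0],[0,0,0]],"gripper":[1,1,1,1,1]}'
python3 -m crank '{"travel":[[1,5,0],[2,10,0],[3,15,0],[4,19,0],[4.5,22,0]],"turn":[[0,0,0],[0,0,2],[0,0,4],[0,0,6],[0,0,7.7]],"gripper":[1,1,1,1,1]}'
python3 -m crank '{"travel":[[0.1,2,0],[0.2,2,0],[0.2,2,0],[0.2,2,0],[0.2,2,0]],"turn":[[0,0,0],[0,0,0],[0,0,0],[0,0,0],[0,0,0]],"gripper":[1,1,1,1,1]}'
python3 - <<'E'
from h import *
c=grab('wrist','w6.png');o=bot.observe();print(o['position'],o['tool_rot'],o['force']);np.save('w6.npy',c[3])
E
```

```text
clock: 12.75
position: [0.4932, -0.3605, 0.0901]
tool_rot: [-3.14, 0.002, 0.001]
force: [0.8, -0.4, -0.7]
grip_width: 0.0685
finger_force: 0.0
clock: 13.25
position: [0.4937, -0.3624, 0.0733]
tool_rot: [3.141, -0.001, -0.001]
force: [0.6, -0.5, -0.0]
grip_width: 0.0254
finger_force: 0.0
clock: 13.75
position: [0.4924, -0.3617, 0.1633]
tool_rot: [-3.14, 0.002, -0.001]
force: [0.4, 0.1, -5.8]
grip_width: 0.0106
finger_force: 78.6
clock: 14.25
position: [0.5224, -0.2026, 0.1724]
tool_rot: [-3.141, 0.0, -0.002]
force: [1.9, -0.1, -5.5]
grip_width: 0.0106
finger_force: 78.9
clock: 14.75
position: [0.568, 0.0196, 0.1724]
tool_rot: [-3.141, -0.0, 0.138]
force: [0.3, -1.1, -5.3]
grip_width: 0.0104
finger_force: 78.9
clock: 15.25
position: [0.5697, 0.0349, 0.1723]
tool_rot: [3.141, 0.0, 0.132]
force: [0.5, -0.1, -5.7]
grip_width: 0.0106
finger_force: 79.0
[0.56975615 0.03501013 0.17233699] [3.14139404e+00 1.25191466e-04 1.32097306e-01] [ 0.1682332  -0.12535922 -5.68996245]
```

View pics/w6.png

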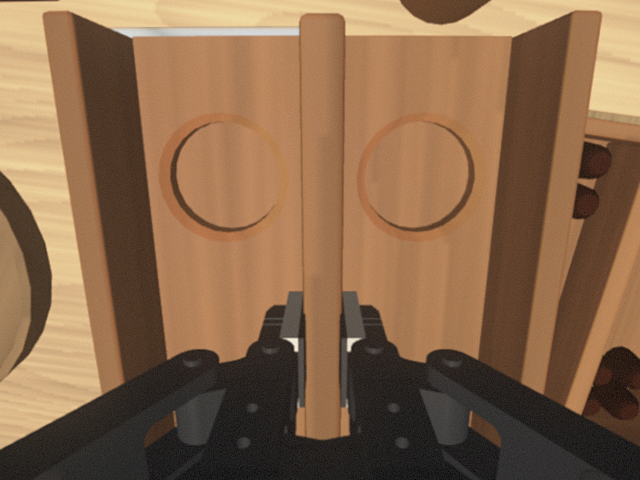

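The egg tray hangs level in the gripper, and the slab's edge shows beyond it at (200,30). Moving over the slab and lowering.

```bash
python3 -m crank '{"travel":[[0.1,2,0],[0.3,5,0],[0.4,7.5,-1],[0.4,8.2,-3],[0.4,8.2,-6]],"turn":[[0,0,0],[0,0,0],[0,0,0],[0,0,0],[0,0,0]],"gripper":[1,1,1,1,1]}'
python3 -m crank '{"travel":[[0,0,-2],[0,0,-4],[0,0,-5.5],[0,0,-6],[0,0,-6.2]],"turn":[[0,0,0],[0,0,0],[0,0,0],[0,0,0],[0,0,0]],"gripper":[1,1,1,1,1]}'
python3 -m crank '{"travel":[[0,0,-0.4],[0,0,-0.7],[0,0,-0.8],[0,0,-0.8],[0,0,-0.8]],"turn":[[0,0,0],[0,0,0],[0,0,0],[0,0,0],[0,0,0]],"gripper":[1,1,1,1,1]}'
python3 - <<'E'
from h import *
c=grab('top','t6.png')
cv2.imwrite('pics/c6.png',cv2.resize(c[0][170:320,210:410,::-1],None,fx=4,fy=4,interpolation=2))
E
```

```text
clock: 15.8
position: [0.5747, 0.1195, 0.1128]
tool_rot: [-3.141, -0.003, 0.135]
force: [-0.0, -0.1, -7.1]
grip_width: 0.0105
finger_force: 79.2
clock: 16.3
position: [0.5739, 0.1177, 0.0501]
tool_rot: [3.142, 0.0, 0.133]
force: [0.8, -0.1, -5.4]
grip_width: 0.0105
finger_force: 78.9
clock: 16.8
position: [0.5742, 0.118, 0.0433]
tool_rot: [-3.141, -0.001, 0.133]
force: [-4.3, -0.7, 8.0]
grip_width: 0.0103
finger_force: 81.0
```

View pics/c6.png

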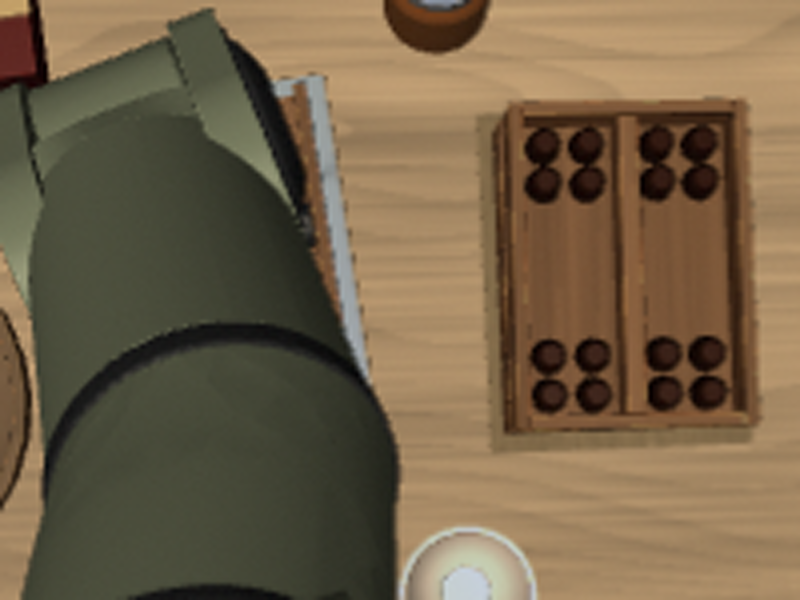

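The egg tray sits on the slab with an even strip of slab showing on its right. I'll release it, then photograph the egg tray, the round tray and the bottom tray, and view the three as one montage.

```bash
G='from h import *
import sys
n=sys.argv[1];c=grab("wrist",n+".png");np.save(n+".npy",c[3]);o=bot.observe();print(o["position"],o["tool_rot"])'; echo "$G" > g.py
python3 -m crank '{"travel":[[0,0,0.1],[0,0,0.1],[0,0,0.1],[0,0,3],[0,0,8]],"turn":[[0,0,0],[0,0,0],[0,0,0],[0,0,0],[0,0,0]],"gripper":[0.2,0.2,0.2,0.2,0.2]}'
python3 -m crank '{"travel":[[0,0,5],[0,0,10],[0,0,14],[0,0,18],[0,0,18]],"turn":[[0,0,0],[0,0,0],[0,0,0],[0,0,0],[0,0,0]],"gripper":[0.2,0.2,0.2,0.2,0.2]}' >/dev/null
python3 g.py a1
python3 -m crank '{"travel":[[0,-5,0],[0,-10,0],[-1,-15,0],[-1.2,-20,0],[-1.2,-24.5,0]],"turn":[[0,0,0],[0,0,-2],[0,0,-4],[0,0,-6],[0,0,-7.7]],"gripper":[0.2,0.2,0.2,0.2,0.2]}' 
python3 -m crank '{"travel":[[0,0,0],[0,0,0],[0,0,0],[0,0,0],[0,0,0]],"turn":[[0,0,0],[0,0,0],[0,0,0],[0,0,0],[0,0,0]],"gripper":[0.2,0.2,0.2,0.2,0.2]}' >/dev/null
python3 g.py a2
python3 -m crank '{"travel":[[-1,-5,0],[-2,-10,0],[-4,-15,0],[-6,-20,0],[-6.7,-23.5,0]],"turn":[[0,0,0],[0,0,0],[0,0,0],[0,0,0],[0,0,0]],"gripper":[0.2,0.2,0.2,0.2,0.2]}' 
python3 -m crank '{"travel":[[0,0,0],[0,0,0],[0,0,0],[0,0,0],[0,0,0]],"turn":[[0,0,0],[0,0,0],[0,0,0],[0,0,0],[0,0,0]],"gripper":[0.2,0.2,0.2,0.2,0.2]}'>/dev/null
python3 g.py a3
python3 - <<'E'
from h import *
I=[cv2.imread(f'pics/a{i}.png') for i in(1,2,3)]
# scale 1 crops: cols 150..500, rows 40..330
cv2.imwrite('pics/m1.png',np.vstack([np.hstack([I[0][0:300,110:510],I[1][0:300,110:510]]),np.hstack([I[2][0:300,110:510],np.zeros((300,400,3),np.uint8)])]))
E
```

```text
clock: 17.35
position: [0.5722, 0.1176, 0.1208]
tool_rot: [3.141, 0.005, 0.134]
force: [1.0, -0.4, 0.5]
grip_width: 0.0684
finger_force: 0.0
[0.57476629 0.11814093 0.30476896] [-3.14094367 -0.00449123  0.13324693]
clock: 18.4
position: [0.5608, -0.1294, 0.3014]
tool_rot: [3.141, 0.001, -0.003]
force: [1.9, 0.3, 0.9]
grip_width: 0.0683
finger_force: 0.0
[ 0.56196765 -0.12629905  0.30224341] [-3.14146199e+00  2.08282447e-05  2.53183974e-04]
clock: 19.45
position: [0.4935, -0.364, 0.3026]
tool_rot: [3.141, -0.0, -0.001]
force: [0.8, -0.2, 0.8]
grip_width: 0.0681
finger_force: 0.0
[ 0.49528037 -0.36132846  0.30236496] [-3.14151736e+00 -1.53233941e-04  3.20625255e-04]
```

View pics/m1.png

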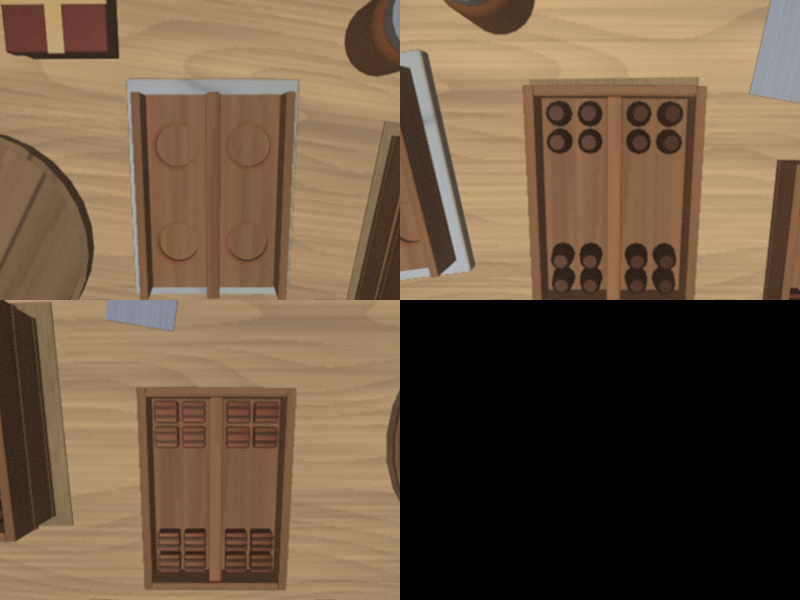

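The montage shows three things:
- **Egg tray (top left):** it lies in line on the slab with dimples at (178,145), (248,145), (180,241) and (248,241), and corners at (132,94) and (296,93). The slab corners are (127,80) and (298,79).
- **Round tray (top right):** its front corners are at (523,87) and (706,87).
- **Bottom tray (lower left):** its corners are at (136,388), (296,388), (285,589) and (146,589).

Run:
```python
from h import *
c=list(grab('top'));w=list(grab('wrist'))
def L(n): w[3]=np.load(n+'.npy');return w
o=np.array([110,0])
L('a1');D=ray(w,np.array([(178,145),(248,145),(180,241),(248,241)])+o,.034)[:,:2];print('dimples',D,D.mean(0))
a=D[:2].mean(0)-D[2:].mean(0);print('yaw',np.degrees(np.arctan2(a[1],a[0])))
for nm,im,px,z,h in(('eggtray','a1',[(132,94),(296,93)],.07,.095),('slab','a1',[(127,80),(298,79)],.02,.11),('round','a2',[(123,87),(306,87)],.102,.095),('bottom','a3',[(136,88),(296,88)],.05,.095)):
    L(im);A,B=ray(w,np.array(px)+o,z)[:,:2];d=A-B;x=np.array([d[1],-d[0]])/np.linalg.norm(d);print(nm,(A+B)/2-h*x,np.linalg.norm(d),np.degrees(np.arctan2(x[1],x[0])))
L('a3');print(fitrect(w,np.array([(136,88),(296,88),(285,289),(146,289)])+o,.05,0,0))
L('a3');print('bot part',ray(w,np.array([(215,97),(215,281)])+o,.046))
L('a2');print('round part',ray(w,np.array([(214,97),(213,290)])+o,.098))
```

```text
dimples [[0.6172535  0.15744579]
 [0.6260526  0.09159432]
 [0.52359489 0.14486361]
 [0.53267253 0.07707501]] [0.57489338 0.11774468]
yaw 8.244651883538394
eggtray [0.57159806 0.11650301] 0.13821962084862333 7.937298556952805
slab [0.57223062 0.11785642] 0.16179680567295293 7.916613781919625
round [ 0.55824831 -0.12747338] 0.13825838491787976 0.013415158784238974
bottom [ 0.49452401 -0.36408497] 0.13936515678703754 0.017140828370658077
(array([ 0.4957, -0.364 ]), np.float64(-0.0), [np.float64(0.1877), np.float64(0.1877), np.float64(0.1394), np.float64(0.1372)])
bot part [[ 0.58215374 -0.36322096  0.046     ]
 [ 0.40869339 -0.36355829  0.046     ]]
round part [[ 0.64613684 -0.12709797  0.098     ]
 [ 0.48704536 -0.12644112  0.098     ]]
```

```bash
python3 -m crank '{"travel":[[2,5,0],[4,10,0],[5,15,0],[6,20,0],[6.5,23.4,-2]],"turn":[[0,0,0],[0,0,0],[0,0,0],[0,0,0],[0,0,0]],"gripper":[0.2,0.2,0.2,0.2,0.2]}' 
python3 -m crank '{"travel":[[0,0,-4],[0,0,-8],[0,0,-12],[0,0,-16],[0,0,-19]],"turn":[[0,0,0],[0,0,0],[0,0,0],[0,0,0],[0,0,0]],"gripper":[0.2,0.2,0.2,0.2,0.2]}' 
python3 -m crank '{"travel":[[0,0,-1],[0,0,-1.8],[0,0,-1.8],[0,0,-1.8],[0,0,-1.8]],"turn":[[0,0,0],[0,0,0],[0,0,0],[0,0,0],[0,0,0]],"gripper":[0.2,0.2,0.2,0.2,0.2]}'
```

```text
clock: 20.6
position: [0.5613, -0.1255, 0.2841]
tool_rot: [3.141, -0.004, 0.0]
force: [1.0, -0.2, -0.8]
grip_width: 0.0683
finger_force: 0.0
clock: 21.1
position: [0.5592, -0.1277, 0.0902]
tool_rot: [-3.141, 0.001, -0.001]
force: [0.5, -0.0, 0.9]
grip_width: 0.0684
finger_force: 0.0
clock: 21.6
position: [0.5606, -0.1282, 0.0756]
tool_rot: [3.141, -0.002, -0.001]
force: [0.7, -0.2, 0.2]
grip_width: 0.0684
finger_force: 0.0
```

```bash
python3 -m crank '{"travel":[[0,0,0],[0,0,0],[0,0,0],[0,0,0.3],[0,0,1]],"turn":[[0,0,0],[0,0,0],[0,0,0],[0,0,0],[0,0,0]],"gripper":[1,1,1,1,1]}' 80
python3 -m crank '{"travel":[[0,0,2],[0,0,4],[0,-1,5],[-1,-4,5],[-2,-8,5]],"turn":[[0,0,0],[0,0,0],[0,0,0],[0,0,0],[0,0,0]],"gripper":[1,1,1,1,1]}'
python3 -m crank '{"travel":[[-1,-4,0],[-2,-8,0],[-3.4,-12,0],[-4.4,-15,0],[-4.4,-15.6,0]],"turn":[[0,0,0],[0,0,0],[0,0,0],[0,0,0],[0,0,0]],"gripper":[1,1,1,1,1]}'
python3 -m crank '{"travel":[[0,0,0],[0,0,-2],[0,0,-4],[0,0,-5.3],[0,0,-5.8]],"turn":[[0,0,0],[0,0,0],[0,0,0],[0,0,0],[0,0,0]],"gripper":[1,1,1,1,1]}'
python3 -m crank '{"travel":[[0,0,-0.2],[0,0,-0.4],[0,0,-0.4],[0,0,-0.4],[0,0,-0.4]],"turn":[[0,0,0],[0,0,0],[0,0,0],[0,0,0],[0,0,0]],"gripper":[1,1,1,1,1]}'
```

```text
clock: 22.1
position: [0.5593, -0.128, 0.0841]
tool_rot: [-3.141, 0.001, -0.001]
force: [0.4, -0.1, -5.0]
grip_width: 0.0103
finger_force: 81.3
clock: 22.6
position: [0.5399, -0.2081, 0.1346]
tool_rot: [-3.141, -0.001, 0.002]
force: [-0.1, -1.1, -3.7]
grip_width: 0.01
finger_force: 81.4
clock: 23.1
position: [0.4927, -0.3693, 0.1342]
tool_rot: [3.14, 0.001, -0.007]
force: [-0.1, 0.3, -4.1]
grip_width: 0.01
finger_force: 81.4
clock: 23.6
position: [0.4958, -0.3629, 0.075]
tool_rot: [-3.14, 0.001, 0.0]
force: [-0.2, 0.0, -3.9]
grip_width: 0.0102
finger_force: 81.4
clock: 24.1
position: [0.4959, -0.3631, 0.0747]
tool_rot: [-3.141, 0.0, -0.0]
force: [-13.0, 13.0, 33.7]
grip_width: 0.0102
finger_force: 86.8
```

```bash
python3 -m crank '{"travel":[[0,0,0.3],[0,0,0.3],[0,0,0.3],[0,0,3],[0,0,8]],"turn":[[0,0,0],[0,0,0],[0,0,0],[0,0,0],[0,0,0]],"gripper":[0.2,0.2,0.2,0.2,0.2]}'
python3 -m crank '{"travel":[[0,0,5],[0,0,10],[0,0,15],[0,0,15],[0,0,15]],"turn":[[0,0,0],[0,0,0],[0,0,0],[0,0,0],[0,0,0]],"gripper":[0.2,0.2,0.2,0.2,0.2]}' >/dev/null
python3 g.py a4
python3 -m crank '{"travel":[[2,5,0],[4,10,0],[5,15,0],[6,20,0],[6.5,23.6,0]],"turn":[[0,0,0],[0,0,0],[0,0,0],[0,0,0],[0,0,0]],"gripper":[0.2,0.2,0.2,0.2,0.2]}' 
python3 -m crank '{"travel":[[0,0,0],[0,0,0],[0,0,0],[0,0,0],[0,0,0]],"turn":[[0,0,0],[0,0,0],[0,0,0],[0,0,0],[0,0,0]],"gripper":[0.2,0.2,0.2,0.2,0.2]}' >/dev/null
python3 g.py a5
python3 - <<'E'
from h import *
I=[cv2.imread(f'pics/a{i}.png') for i in(4,5)]
bot_=grab('top')[0][200:340,100:240,::-1]
m=np.zeros((600,800,3),np.uint8);m[:360,:400]=I[0][0:360,110:510];m[:360,400:]=I[1][0:360,110:510]
m[360:,:240]=cv2.resize(bot_,(240,240))
t=cv2.imread('pics/top1.png')
m[360:,250:490]=cv2.resize(t[200:340,100:240],(240,240))
cv2.imwrite('pics/m2.png',m)
E
```

```text
clock: 24.6
position: [0.4945, -0.363, 0.1504]
tool_rot: [-3.139, 0.005, -0.001]
force: [-0.0, 0.1, 0.7]
grip_width: 0.069
finger_force: 0.0
[ 0.49577473 -0.36390929  0.30196533] [-3.14142426e+00  1.22837204e-04 -8.98965806e-04]
clock: 25.65
position: [0.5606, -0.1255, 0.3007]
tool_rot: [-3.141, 0.002, -0.0]
force: [1.5, 0.1, 0.6]
grip_width: 0.0684
finger_force: 0.0
[ 0.56066393 -0.12885989  0.30213123] [ 3.14156192e+00  2.62914564e-04 -2.27898044e-03]
```

View pics/m2.png

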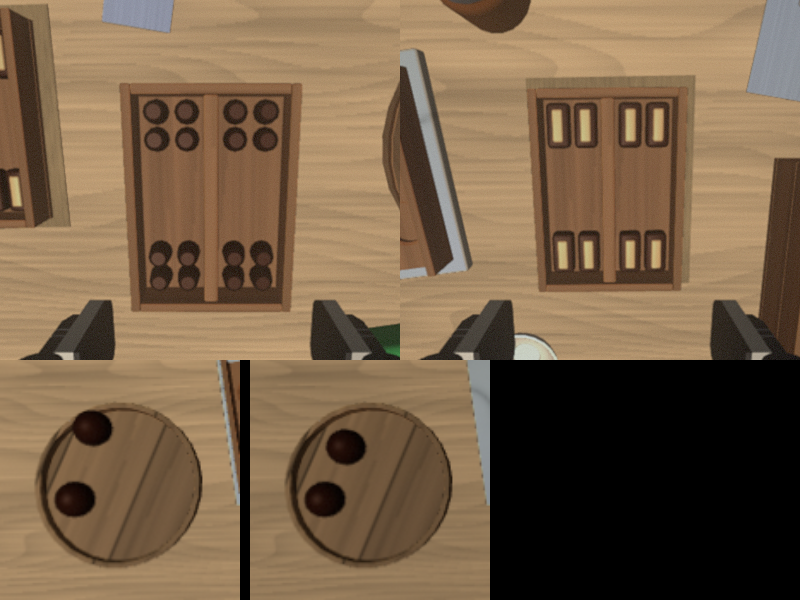

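The montage shows the round tray squarely on the bottom tray, with corners (120,84), (301,84), (290,310) and (133,311). The bar tray is on the paper, with corners (527,89), (687,88), (680,290) and (539,291). The far egg has been knocked against the tub wall, now at about (92,428) compared with (346,446) in the reference crop.

Run:
```python
from h import *
w=list(grab('wrist'));o=np.array([110,0])
w[3]=np.load('a4.npy');print(fitrect(w,np.array([(120,84),(301,84),(290,310),(133,311)])+o,.1,0,0));print(ray(w,np.array([(211,94),(211,302)])+o,.096))
w[3]=np.load('a5.npy');print(fitrect(w,np.array([(127,89),(287,88),(280,290),(139,291)])+o,.052,0,0));print(ray(w,np.array([(207,98),(209,282)])+o,.048))
```

```text
(array([ 0.4965, -0.3631]), np.float64(0.13), [np.float64(0.188), np.float64(0.1871), np.float64(0.1379), np.float64(0.1377)])
[[ 0.58315954 -0.36327736  0.096     ]
 [ 0.40909624 -0.36292624  0.096     ]]
(array([ 0.5601, -0.1251]), np.float64(0.4), [np.float64(0.1879), np.float64(0.1877), np.float64(0.1385), np.float64(0.1385)])
[[ 0.64626443 -0.12438471  0.048     ]
 [ 0.473601   -0.12530716  0.048     ]]
```

```bash
python3 -m crank '{"travel":[[0,0.2,-5],[0,0.2,-10],[0,0.2,-15],[0,0.2,-20],[0,0.2,-24]],"turn":[[0,0,0.3],[0,0,0.3],[0,0,0.3],[0,0,0.3],[0,0,0.3]],"gripper":[0.2,0.2,0.2,0.2,0.2]}' 
python3 -m crank '{"travel":[[0,0,-2],[0,0,-3.7],[0,0,-3.7],[0,0,-3.7],[0,0,-3.7]],"turn":[[0,0,0],[0,0,0],[0,0,0],[0,0,0],[0,0,0]],"gripper":[0.2,0.2,1,1,1]}' 
python3 -m crank '{"travel":[[0,0,0],[0,0,0],[0,0,0.5],[0,0,2],[0,0,5]],"turn":[[0,0,0],[0,0,0],[0,0,0],[0,0,0],[0,0,0]],"gripper":[1,1,1,1,1]}' 80
python3 -m crank '{"travel":[[0,0,4],[0,0,8],[0,-1,11],[-1,-4,13],[-2,-8,13]],"turn":[[0,0,0],[0,0,0],[0,0,0],[0,0,0],[0,0,0]],"gripper":[1,1,1,1,1]}'
python3 -m crank '{"travel":[[-1,-4,0],[-2,-8,0],[-3.4,-12,0],[-4.4,-15,0],[-4.4,-15.8,0]],"turn":[[0,0,0],[0,0,0],[0,0,0],[0,0,0],[0,0,-0.3]],"gripper":[1,1,1,1,1]}'
python3 -m crank '{"travel":[[0,0,0],[0,0,-2],[0,0,-4],[0,0,-6],[0,0,-7]],"turn":[[0,0,0],[0,0,0],[0,0,0],[0,0,0],[0,0,0]],"gripper":[1,1,1,1,1]}'
```

```text
clock: 26.8
position: [0.5601, -0.1261, 0.0598]
tool_rot: [-3.141, 0.001, 0.004]
force: [0.8, -0.3, 0.5]
grip_width: 0.0683
finger_force: 0.0
clock: 27.3
position: [0.5615, -0.1263, 0.0264]
tool_rot: [3.141, -0.002, 0.004]
force: [-0.8, 0.2, 0.1]
grip_width: 0.025
finger_force: 0.0
clock: 27.8
position: [0.5597, -0.1259, 0.0753]
tool_rot: [-3.141, 0.003, 0.004]
force: [0.5, 0.1, -4.1]
grip_width: 0.0103
finger_force: 78.1
clock: 28.3
position: [0.5421, -0.2057, 0.2096]
tool_rot: [3.141, -0.005, 0.007]
force: [1.5, -0.1, -4.4]
grip_width: 0.0101
finger_force: 78.3
clock: 28.8
position: [0.4942, -0.3681, 0.2065]
tool_rot: [3.14, 0.0, -0.006]
force: [-0.2, -0.5, -4.1]
grip_width: 0.0105
finger_force: 78.5
clock: 29.3
position: [0.4971, -0.3621, 0.1343]
tool_rot: [-3.14, 0.001, 0.001]
force: [-0.8, -0.2, -4.2]
grip_width: 0.0104
finger_force: 78.4
```

```bash
python3 -m crank '{"travel":[[0,0,-0.4],[0,0,-0.8],[0,0,-1.1],[0,0,-1.2],[0,0,-1.2]],"turn":[[0,0,0],[0,0,0],[0,0,0],[0,0,0],[0,0,0]],"gripper":[1,1,1,1,1]}'
python3 -m crank '{"travel":[[0,0,0],[0,0,0],[0,0,0],[0,0,3],[0,0,8]],"turn":[[0,0,0],[0,0,0],[0,0,0],[0,0,0],[0,0,0]],"gripper":[0.2,0.2,0.2,0.2,0.2]}'
python3 -m crank '{"travel":[[0,0,5],[0,0,10],[0,0,10],[0,0,10],[0,0,10]],"turn":[[0,0,0],[0,0,0],[0,0,0],[0,0,0],[0,0,0]],"gripper":[0.2,0.2,0.2,0.2,0.2]}'
python3 g.py a6
python3 - <<'E'
from h import *
c=grab('top','t7.png');im=c[0]
hsv=cv2.cvtColor(im,cv2.COLOR_RGB2HSV)
d=((hsv[...,2]<60)&(hsv[...,1]>120)).astype(np.uint8);k=np.zeros_like(d);k[225:320,120:220]=d[225:320,120:220]
k=cv2.morphologyEx(k,cv2.MORPH_OPEN,np.ones((7,7)))
n,l,s,ce=cv2.connectedComponentsWithStats(k)
print(s[1:],ce[1:]);print(ray(c,ce[1:],.042))
E
```

```text
clock: 29.8
position: [0.4973, -0.3641, 0.1246]
tool_rot: [3.141, -0.001, -0.001]
force: [-3.5, 3.7, 8.9]
grip_width: 0.0104
finger_force: 80.3
clock: 30.3
position: [0.4956, -0.3632, 0.2018]
tool_rot: [-3.139, 0.004, -0.001]
force: [1.1, 0.0, 0.1]
grip_width: 0.0684
finger_force: 0.0
clock: 30.8
position: [0.4965, -0.3638, 0.3024]
tool_rot: [-3.141, 0.001, -0.001]
force: [-0.4, 0.4, -0.2]
grip_width: 0.0681
finger_force: 0.0
[ 0.49645841 -0.3637881   0.30205664] [-3.14056138e+00  1.69872889e-03 -9.39011546e-04]
[[143 230  22  20 365]
 [135 271  20  20 334]] [[153.44383562 239.24657534]
 [143.86826347 280.7994012 ]]
[[0.56823884 0.38501098 0.042     ]
 [0.46824227 0.40698568 0.042     ]]
```

```bash
python3 -m crank '{"travel":[[0,4,0],[0,9,0],[0,14,0],[0,19,0],[0,24,0]],"turn":[[0,0,0],[0,0,0],[0,0,0],[0,0,0],[0,0,0]],"gripper":[0,0,0,0,0]}' >/dev/null
python3 -m crank '{"travel":[[0,5,0],[0,10,0],[0,15,0],[0,20,0],[0,25,0]],"turn":[[0,0,0],[0,0,0],[0,0,0],[0,0,0],[0,0,0]],"gripper":[0,0,0,0,0]}' >/dev/null
python3 -m crank '{"travel":[[0,5,0],[0,10,0],[0,15,0],[0,20,0],[0,23,0]],"turn":[[0,0,0],[0,0,0],[0,0,0],[0,0,0],[0,0,0]],"gripper":[0,0,0,0,0]}'
python3 -m crank '{"travel":[[0,0,0],[0,0,0],[0,0,0],[0,0,0],[0,0,0]],"turn":[[0,0,0],[0,0,0],[0,0,0],[0,0,0],[0,0,0]],"gripper":[0,0,0,0,0]}'
python3 g.py e1
python3 - <<'E'
from h import *
print(bot.observe()['qpos'])
im=cv2.imread('pics/e1.png');s=cv2.imread('pics/a6.png')
d=bot.grab_frame('scene')['pixels'][:,:,::-1]
m=np.zeros((600,800,3),np.uint8);m[:360,:500]=im[:360,70:570];m[:360,500:]=s[:360,170:470]
m[360:,:400]=cv2.resize(d[270:366,370:530],(400,240));m[360:,400:]=cv2.resize(d[130:250,160:360],(400,240))
cv2.imwrite('pics/m3.png',m)
E
```

```text
clock: 32.4
position: [0.4954, 0.3597, 0.302]
tool_rot: [-3.141, 0.002, 0.002]
force: [-0.5, -0.6, -0.2]
grip_width: 0.0856
finger_force: 0.0
clock: 32.9
position: [0.4972, 0.355, 0.3035]
tool_rot: [3.142, -0.0, -0.002]
force: [0.1, 0.6, -0.7]
grip_width: 0.0851
finger_force: 0.0
[0.49713352 0.35522044 0.30346023] [ 3.14156374e+00 -2.81560687e-04 -1.97524478e-03]
[-0.52306217  0.44595081 -0.2821941   1.53967227  0.13081228  1.17435842
 -2.40241368]
```

View pics/m3.png

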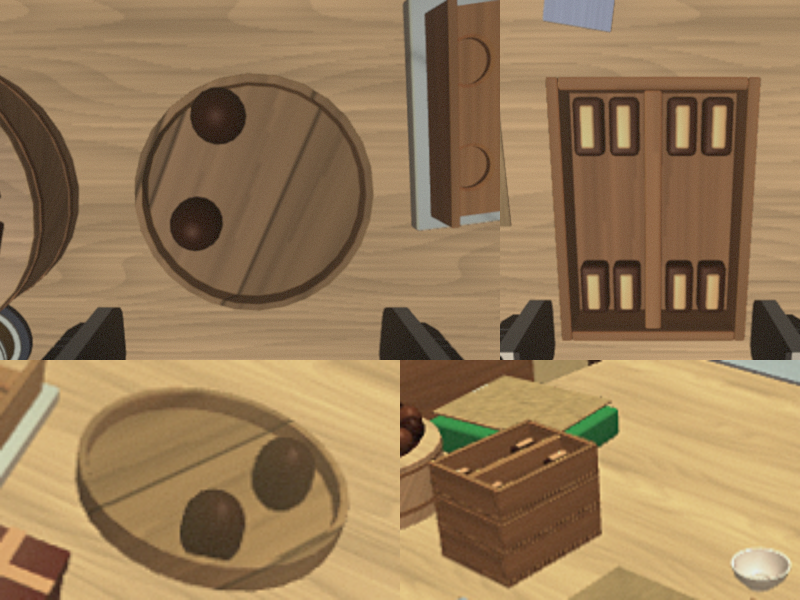

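The wrist part of the montage shows both eggs upright, the knocked one at (218,115) touching the tub wall and the other at (196,223). The stack is square and in the right order, lower right and upper right. Next I fit the egg positions by silhouette.

```bash
cat > egg.py <<'E'
from h import *
from scipy.optimize import least_squares
H=np.array([0,.008,.022,.03,.038,.048,.056,.061,.064]);Rr=np.array([.015,.020,.025,.025,.025,.0225,.017,.011,.001])
a=np.linspace(0,6.283,40)
def hull(c,x,y,z0=.01):
    P=np.concatenate([np.c_[x+r*np.cos(a),y+r*np.sin(a),0*a+z0+h] for h,r in zip(H,Rr)])
    return cv2.convexHull(proj(c,P).astype(np.float32))
def cen(q): m=cv2.moments(q);return np.array([m['m10']/m['m00'],m['m01']/m['m00']])
def fit(c,guess,win):
    hsv=cv2.cvtColor(c[0],cv2.COLOR_RGB2HSV);d=((hsv[...,2]<70)&(hsv[...,1]>140)).astype(np.uint8)
    u,v=cen(hull(c,*guess)).astype(int);k=np.zeros_like(d);k[max(v-win,0):v+win,u-win:u+win]=d[max(v-win,0):v+win,u-win:u+win]
    k=cv2.morphologyEx(k,cv2.MORPH_OPEN,np.ones((9,9)))
    ct=max(cv2.findContours(k,0,1)[0],key=cv2.contourArea)
    s=least_squares(lambda p:cen(hull(c,*p))-cen(ct),guess,diff_step=1e-3)
    return s.x.round(4),cv2.contourArea(ct),cv2.contourArea(hull(c,*s.x)),cv2.boundingRect(ct),cv2.boundingRect(hull(c,*s.x))
E
python3 - <<'E'
from egg import *
c=grab('wrist')
for g,t in(((.568,.385),'A'),((.468,.407),'B')):print(t,fit(c,g,42))
c=grab('top')
for g,t in(((.568,.385),'A'),((.468,.407),'B')):print(t,fit(c,g,17))
c=list(grab('wrist'));q=np.array([(135,190),(373,190),(255,73),(255,309)])+[70,0];print(ray(c,q,.03)[:,:2])
E
```

```text
Traceback (most recent call last):
  File "egg.py", line 13, in fit
    ct=max(cv2.findContours(k,0,1)[0],key=cv2.contourArea)
ValueError: max() iterable argument is empty
```

```bash
sed -i 's/d=((hsv\[...,2\]<70)&(hsv\[...,1\]>140))/d=((c[0].max(2)<T))/; s/def fit(c,guess,win)/def fit(c,guess,win,T=70)/' egg.py
python3 - <<'E'
from egg import *
c=grab('wrist');print(c[0][110:120:5,270:310:8].max(2),c[0][115,330])
T=85
for g,t in(((.568,.385),'A'),((.468,.407),'B')):print(t,fit(c,g,42,T))
c=grab('top')
for g,t in(((.568,.385),'A'),((.468,.407),'B')):print(t,fit(c,g,17,60))
c=list(grab('wrist'));q=np.array([(135,190),(373,190),(255,73),(255,309)])+[70,0];print(ray(c,q,.03)[:,:2])
E
```

```text
[[52 66 70 56 54]
 [59 68 85 56 54]] [119  91  68]
A (array([0.5682, 0.3861]), 2403.0, 2560.0178193862084, (262, 87, 54, 57), (260, 85, 57, 59))
B (array([0.468 , 0.4097]), 2136.0, 2274.676736503956, (241, 197, 52, 53), (239, 195, 55, 56))
A (array([0.5687, 0.3849]), 311.0, 380.97658280516043, (144, 230, 20, 19), (141, 228, 25, 22))
B (array([0.468 , 0.4019]), 245.5, 391.4029162991792, (139, 272, 16, 19), (134, 270, 24, 22))
[[0.49845354 0.47040756]
 [0.49809116 0.23831579]
 [0.60530221 0.35340041]
 [0.37215176 0.3533681 ]]
```

```bash
python3 -m crank '{"travel":[[-1,1,0],[-2,3,0],[-2.9,5.4,0],[-2.9,5.4,0],[-2.9,5.4,0]],"turn":[[0,0,8],[0,0,16],[0,0,24],[0,0,32],[0,0,40]],"gripper":[0.2,0.2,0.2,0.2,0.2]}' 30 >/dev/null
python3 -m crank '{"travel":[[0,0,-3],[0,0,-6],[0,0,-9],[0,0,-12],[0,0,-15]],"turn":[[0,0,8],[0,0,16],[0,0,24],[0,0,32],[0,0,40]],"gripper":[0.2,0.2,0.2,0.2,0.2]}'
python3 -m crank '{"travel":[[0,0,0],[0,0,0],[0,0,0],[0,0,0],[0,0,0]],"turn":[[0,0,8],[0,0,16],[0,0,18],[0,0,18],[0,0,18]],"gripper":[0.2,0.2,0.2,0.2,0.2]}'
python3 - <<'E'
from egg import *
c=grab('wrist','e2.png');u=cen(hull(c,.468,.409));print(u,bot.observe()['position'],bot.observe()['qpos'][6])
try: print(fit(c,(.468,.409),90,85))
except Exception as e: print(e)
E
```

```text
clock: 34.2
position: [0.4678, 0.4099, 0.1522]
tool_rot: [3.142, -0.0, 1.401]
force: [1.4, 0.4, -0.5]
grip_width: 0.0686
finger_force: 0.0
clock: 34.7
position: [0.4679, 0.4099, 0.1533]
tool_rot: [3.142, -0.0, 1.708]
force: [0.2, 0.4, 0.3]
grip_width: 0.0685
finger_force: 0.0
[323.28763676 237.6922405 ] [0.4678915  0.40991474 0.1533657 ] -1.0599033052799713
(array([0.4682, 0.4093]), 5430.5, 5654.330864731455, (283, 195, 82, 86), (281, 193, 85, 88))
```

```bash
python3 -m crank '{"travel":[[0,0,-4],[0,0,-8],[0,0,-11],[0,0,-13],[0,0,-13.4]],"turn":[[0,0,0],[0,0,0],[0,0,0],[0,0,0],[0,0,0]],"gripper":[0.2,0.2,0.2,0.2,0.2]}' 25
python3 -m crank '{"travel":[[0,0,0],[0,0,0],[0,0,0],[0,0,0],[0,0,0]],"turn":[[0,0,0],[0,0,0],[0,0,0],[0,0,0],[0,0,0]],"gripper":[0.3,0.4,0.5,0.5,0.5]}' 25
python3 -m crank '{"travel":[[0,0,0],[0,0,0.5],[0,0,1.5],[0,0,3],[0,0,4]],"turn":[[0,0,0],[0,0,0],[0,0,0],[0,0,0],[0,0,0]],"gripper":[0.5,0.5,0.5,0.5,0.5]}' 25
```

```text
clock: 35.25
position: [0.4669, 0.4092, 0.0172]
tool_rot: [-3.139, 0.002, 1.709]
force: [-0.7, -0.3, 0.6]
grip_width: 0.0686
finger_force: 0.0
clock: 35.75
position: [0.4684, 0.4106, 0.0208]
tool_rot: [3.14, -0.001, 1.709]
force: [-1.0, -1.2, 9.1]
grip_width: 0.0489
finger_force: 26.5
clock: 36.25
position: [0.4682, 0.4103, 0.0613]
tool_rot: [3.14, -0.001, 1.709]
force: [0.5, -0.2, -0.5]
grip_width: 0.0488
finger_force: 26.1
```

```bash
python3 -m crank '{"travel":[[0,0,3],[0,0,6],[2,-3,7],[4,-6,7],[6,-10,7]],"turn":[[0,0,0],[0,0,0],[0,0,0],[0,0,0],[0,0,0]],"gripper":[0.5,0.5,0.5,0.5,0.5]}' 25 >/dev/null
python3 -m crank '{"travel":[[2,-4,0],[4,-8,0],[7,-12,0],[8.9,-15,0],[8.9,-15.2,0]],"turn":[[0,0,0],[0,0,0],[0,0,0],[0,0,0],[0,0,0]],"gripper":[0.5,0.5,0.5,0.5,0.5]}'
python3 -m crank '{"travel":[[0,0,0],[0,0,0],[0,0,-1],[0,0,-2],[0,0,-2]],"turn":[[0,0,0],[0,0,0],[0,0,0],[0,0,0],[0,0,0]],"gripper":[0.5,0.5,0.5,0.5,0.5]}'
python3 - <<'E'
from egg import *
c=grab('wrist','e3.png');o=bot.observe();print(o['position'],o['tool_rot'],o['grip_width'],o['finger_force'])
for x,y in((.617,.158),(.5315,.076),(.5215,.1455),(.626,.0905)):print(proj(c,[[x,y,.034]]))
t=np.load('a1.npy')
E
```

```text
clock: 37.25
position: [0.6195, 0.1522, 0.1298]
tool_rot: [3.141, 0.002, 1.702]
force: [-0.5, 0.8, -0.6]
grip_width: 0.0485
finger_force: 26.2
clock: 37.75
position: [0.6157, 0.1582, 0.1074]
tool_rot: [-3.139, 0.0, 1.71]
force: [0.4, -0.1, -1.1]
grip_width: 0.0491
finger_force: 26.2
[0.61612432 0.15826687 0.10821261] [-3.13986035e+00  1.27369689e-04  1.71034626e+00] 0.048647700926216564 26.23421910626348
[[326.21862484 255.30900862]]
[[158.59454574 370.17002963]]
[[144.23689972 253.50090233]]
[[325.09451108 368.91791386]]
```

View pics/e3.png

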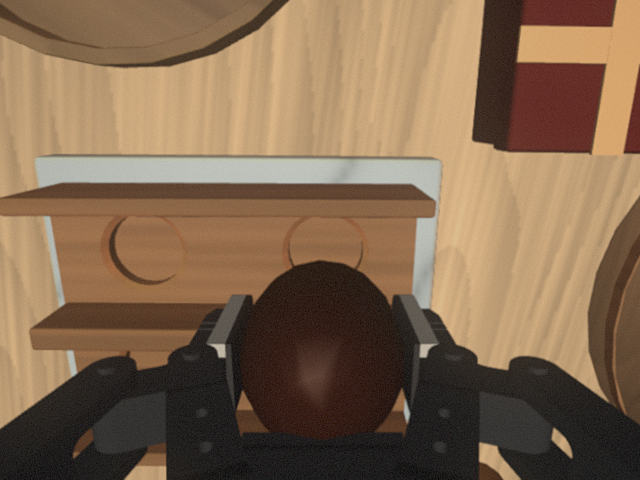

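The view shows the held egg upright over the far dimple. The visible dimples are centred at about (143,249) and (325,250), so they lie roughly 2 mm further along +y than my model predicted. By my count this was picture 15, one over the limit of 14, so I will view no more and only measure numerically from here.

```bash
python3 -m crank '{"travel":[[0.1,0.1,-1.5],[0.1,0.1,-3],[0.1,0.1,-4.5],[0.1,0.1,-5.5],[0.1,0.1,-6]],"turn":[[0,0,0],[0,0,0],[0,0,0],[0,0,0],[0,0,0]],"gripper":[0.5,0.5,0.5,0.5,0.5]}' 25
python3 -m crank '{"travel":[[0,0,-0.2],[0,0,-0.4],[0,0,-0.6],[0,0,-0.7],[0,0,-0.7]],"turn":[[0,0,0],[0,0,0],[0,0,0],[0,0,0],[0,0,0]],"gripper":[0.5,0.5,0.5,0.5,0.5]}' 25
```

```text
clock: 38.3
position: [0.6173, 0.1588, 0.0477]
tool_rot: [-3.14, 0.0, 1.71]
force: [0.5, 0.7, -0.4]
grip_width: 0.049
finger_force: 26.2
clock: 38.8
position: [0.6179, 0.1589, 0.0424]
tool_rot: [3.141, 0.0, 1.709]
force: [0.0, 0.5, -1.1]
grip_width: 0.0486
finger_force: 26.2
```

```bash
python3 -m crank '{"travel":[[0,0,-0.1],[0,0,-0.2],[0,0,-0.3],[0,0,-0.3],[0,0,-0.3]],"turn":[[0,0,0],[0,0,0],[0,0,0],[0,0,0],[0,0,0]],"gripper":[0.5,0.5,0.5,0.5,0.5]}' 25
```

```text
clock: 39.3
position: [0.6178, 0.1591, 0.0393]
tool_rot: [-3.142, -0.0, 1.71]
force: [-0.1, 0.4, 1.2]
grip_width: 0.0487
finger_force: 26.3
```

```bash
python3 -m crank '{"travel":[[0,0,0],[0,0,0],[0,0,0],[0,0,0],[0,0,0]],"turn":[[0,0,0],[0,0,0],[0,0,0],[0,0,0],[0,0,0]],"gripper":[0.35,0.3,0.25,0.2,0.2]}' 25
python3 -m crank '{"travel":[[0,0,1],[0,0,3],[0,0,6],[0,0,10],[0,0,14]],"turn":[[0,0,0],[0,0,0],[0,0,0],[0,0,0],[0,0,0]],"gripper":[0.2,0.2,0.2,0.2,0.2]}' 25
python3 - <<'E'
from egg import *
import egg
c=grab('wrist');print(c[3][:3,3],bot.observe()['position'])
r=hull(c,.618,.159,.027)
hsv=c[0].max(2);print(cen(r),cv2.boundingRect(r))
egg.hull.__defaults__=(.027,)
print(fit(c,(.618,.159),70,75))
E
```

```text
clock: 39.8
position: [0.6179, 0.1589, 0.0393]
tool_rot: [-3.142, 0.0, 1.709]
force: [0.6, 0.3, 1.1]
grip_width: 0.0686
finger_force: 0.0
clock: 40.3
position: [0.6175, 0.159, 0.1814]
tool_rot: [-3.141, -0.0, 1.71]
force: [0.8, -0.3, 0.6]
grip_width: 0.0684
finger_force: 0.0
[-0.63275637  0.04820633  0.3504295 ] [0.61980494 0.16017838 0.18808526]
[324.16024443 231.78728105] (284, 190, 81, 84)
(array([0.6151, 0.1603]), 4742.5, 5213.232979283668, (281, 192, 78, 77), (279, 187, 82, 84))
```

```bash
python3 -m crank '{"travel":[[-1,4,0],[-2,8,0],[-3,12,0],[-4,16,0],[-5.3,20,0]],"turn":[[0,0,-8],[0,0,-16],[0,0,-24],[0,0,-32],[0,0,-40]],"gripper":[0.2,0.2,0.2,0.2,0.2]}' 25 >/dev/null
python3 -m crank '{"travel":[[0,2.5,0],[0,2.5,0],[0,2.5,-1],[0,2.5,-2],[0,2.5,-2]],"turn":[[0,0,-8],[0,0,-16],[0,0,-24],[0,0,-32],[0,0,-35]],"gripper":[0.2,0.2,0.2,0.2,0.2]}' >/dev/null
python3 -m crank '{"travel":[[0,0,0],[0,0,0],[0,0,0],[0,0,0],[0,0,0]],"turn":[[0,0,0],[0,0,0],[0,0,0],[0,0,0],[0,0,0]],"gripper":[0.3,0.3,0.3,0.3,0.3]}'
python3 - <<'E'
from egg import *
c=grab('wrist','e4.png');print(fit(c,(.568,.3855),80,85))
c=grab('top');print(fit(c,(.568,.3855),17,60))
E
```

```text
clock: 41.85
position: [0.5649, 0.3839, 0.1595]
tool_rot: [-3.141, -0.0, 0.401]
force: [1.4, 0.2, 0.3]
grip_width: 0.0597
finger_force: 0.0
(array([0.5678, 0.386 ]), 5215.5, 5423.099685205845, (282, 185, 80, 84), (280, 184, 83, 86))
(array([0.5722, 0.3863]), 354.5, 381.00198662967887, (144, 225, 20, 24), (141, 227, 24, 22))
```

```bash
python3 -m crank '{"travel":[[0,0,-4],[0,0,-7],[0,0,-9],[0,0,-10.5],[0,0,-11.5]],"turn":[[0,0,0],[0,0,0],[0,0,0],[0,0,0],[0,0,0]],"gripper":[0.3,0.3,0.3,0.3,0.3]}' 25
python3 -m crank '{"travel":[[0,0,-0.6],[0,0,-1.2],[0,0,-1.8],[0,0,-2.4],[0,0,-2.4]],"turn":[[0,0,0],[0,0,0],[0,0,0],[0,0,0],[0,0,0]],"gripper":[0.3,0.3,0.3,0.3,0.3]}' 25
```

```text
clock: 42.45
position: [0.5647, 0.3838, 0.0433]
tool_rot: [3.142, 0.001, 0.401]
force: [0.8, -0.8, 0.1]
grip_width: 0.0598
finger_force: 0.0
clock: 42.95
position: [0.5646, 0.3837, 0.0196]
tool_rot: [3.141, 0.001, 0.4]
force: [-0.3, 0.3, -0.3]
grip_width: 0.0594
finger_force: 0.0
```

```bash
python3 -m crank '{"travel":[[0,0,0],[0,0,0],[0,0,0],[0,0,0],[0,0,0]],"turn":[[0,0,0],[0,0,0],[0,0,0],[0,0,0],[0,0,0]],"gripper":[0.4,0.5,0.5,0.5,0.5]}' 25
python3 -m crank '{"travel":[[0,0,0.5],[0,0,1.5],[0,0,4],[0,0,7],[0,0,10]],"turn":[[0,0,0],[0,0,0],[0,0,0],[0,0,0],[0,0,0]],"gripper":[0.5,0.5,0.5,0.5,0.5]}' 25
python3 -m crank '{"travel":[[0,-2,0],[-1,-5,0],[-2,-8,0],[-2,-11,0],[-3,-14,0]],"turn":[[0,0,8],[0,0,16],[0,0,24],[0,0,32],[0,0,40]],"gripper":[0.5,0.5,0.5,0.5,0.5]}' 25 >/dev/null
python3 -m crank '{"travel":[[0,-2,0],[-1,-5,0],[-1.3,-8,0],[-1.3,-10.1,0],[-1.3,-10.1,0]],"turn":[[0,0,8],[0,0,16],[0,0,24],[0,0,32],[0,0,35]],"gripper":[0.5,0.5,0.5,0.5,0.5]}' 25 >/dev/null
python3 -m crank '{"travel":[[0,0,0],[0,0,0],[0,0,0],[0,0,0],[0,0,0]],"turn":[[0,0,0],[0,0,0],[0,0,0],[0,0,0],[0,0,0]],"gripper":[0.5,0.5,0.5,0.5,0.5]}' 25
python3 - <<'E'
from egg import *
c=grab('wrist');print(bot.observe()['position'])
h=bot.observe()['position'][2]-.0105
for z in (h,):
  egg.hull.__defaults__=(z,) if 0 else None
E
python3 - <<'E'
import egg;from egg import *
o=bot.observe();c=grab('wrist');hull.__defaults__=(o['position'][2]-.0105,)
try: print(fit(c,(.521,.146),75,75))
except Exception as e: print(e)
E
```

```text
clock: 43.45
position: [0.565, 0.3841, 0.0207]
tool_rot: [-3.141, -0.001, 0.4]
force: [-0.8, -0.2, 5.4]
grip_width: 0.0487
finger_force: 26.4
clock: 43.95
position: [0.5647, 0.3838, 0.122]
tool_rot: [-3.141, 0.0, 0.4]
force: [0.6, 0.5, -0.5]
grip_width: 0.0488
finger_force: 26.1
clock: 45.45
position: [0.5218, 0.1433, 0.1204]
tool_rot: [3.142, 0.0, 1.71]
force: [1.0, 0.1, -0.5]
grip_width: 0.049
finger_force: 26.1
[0.52177286 0.14324435 0.12030512]
(array([0.5207, 0.1466]), 20823.0, 24270.08993084426, (248, 269, 150, 150), (238, 250, 168, 186))Traceback (most recent call last):
  File "<stdin>", line 5, in <module>
NameError: name 'egg' is not defined
```

```bash
python3 -m crank '{"travel":[[0,-0.1,-1.5],[0,-0.1,-3.5],[0,-0.1,-5.5],[0,-0.1,-7],[0,-0.1,-7.4]],"turn":[[0,0,0],[0,0,0],[0,0,0],[0,0,0],[0,0,0]],"gripper":[0.5,0.5,0.5,0.5,0.5]}' 25
python3 -m crank '{"travel":[[0,0,-0.2],[0,0,-0.4],[0,0,-0.6],[0,0,-0.7],[0,0,-0.7]],"turn":[[0,0,0],[0,0,0],[0,0,0],[0,0,0],[0,0,0]],"gripper":[0.5,0.5,0.5,0.5,0.5]}' 25
```

```text
clock: 46.05
position: [0.5209, 0.1417, 0.0443]
tool_rot: [-3.139, 0.0, 1.71]
force: [-0.9, 0.2, 0.1]
grip_width: 0.0489
finger_force: 26.1
clock: 46.55
position: [0.522, 0.1419, 0.0395]
tool_rot: [3.141, 0.0, 1.709]
force: [0.8, 0.3, -1.4]
grip_width: 0.0488
finger_force: 26.1
```

```bash
python3 -m crank '{"travel":[[0,0,-0.1],[0,0,-0.1],[0,0,-0.1],[0,0,-0.1],[0,0,-0.1]],"turn":[[0,0,0],[0,0,0],[0,0,0],[0,0,0],[0,0,0]],"gripper":[0.5,0.5,0.35,0.25,0.2]}' 25
python3 -m crank '{"travel":[[0,0,0],[0,0,1],[0,0,4],[0,0,8],[0,0,13]],"turn":[[0,0,0],[0,0,0],[0,0,0],[0,0,0],[0,0,0]],"gripper":[0.2,0.2,0.2,0.2,0.2]}' 25
python3 -m crank '{"travel":[[0,0,4],[0,0,8],[0,0,12],[0,0,12],[0,0,12]],"turn":[[0,0,0],[0,0,0],[0,0,0],[0,0,0],[0,0,0]],"gripper":[0.2,0.2,0.2,0.2,0.2]}' 25
python3 g.py f1
python3 - <<'E'
from egg import *
hull.__defaults__=(.027,)
c=grab('wrist')
for g in((.521,.146),(.616,.1595)):print(fit(c,g,42,75))
t=grab('top','f2.png')[0].astype(int);r=cv2.imread('pics/t7.png')[:,:,::-1].astype(int)
# tub empty? stack & bystanders unchanged?
for n,(x0,y0,x1,y1) in dict(tub=(120,225,220,320),stack=(425,205,525,310),jar=(300,140,340,190),gift=(175,145,225,200),bowl=(305,298,350,340),spat=(408,120,445,210)).items():
    print(n,abs(t-r)[y0:y1,x0:x1].max(2).mean().round(2),(t[y0:y1,x0:x1].max(2)<60).sum())
E
```

```text
clock: 47.05
position: [0.5219, 0.142, 0.0383]
tool_rot: [3.142, -0.0, 1.709]
force: [0.6, 0.1, -0.4]
grip_width: 0.0679
finger_force: 0.0
clock: 47.55
position: [0.5209, 0.1418, 0.1695]
tool_rot: [-3.139, -0.0, 1.71]
force: [1.7, -0.4, -0.1]
grip_width: 0.0683
finger_force: 0.0
clock: 48.05
position: [0.5219, 0.1419, 0.2895]
tool_rot: [3.14, 0.0, 1.709]
force: [-0.5, -0.6, -1.6]
grip_width: 0.0685
finger_force: 0.0
[0.52152301 0.14170915 0.28845054] [-3.14158583e+00  3.46447059e-04  1.70947493e+00]
(array([0.522, 0.146]), 2586.0, 2698.22400443512, (297, 166, 56, 61), (295, 166, 59, 60))
(array([0.6152, 0.1606]), 2637.5, 2880.3806736669503, (403, 166, 60, 58), (401, 164, 63, 60))
tub 33.12 400
stack 11.8 2773
jar 7.94 66
gift 43.39 194
bowl 65.96 567
spat 8.55 1
```

Run:
```python
from h import *
c=grab('top')
def warp(im,x,y,yaw,z):
    u,v=np.meshgrid(np.linspace(.11,-.11,440),np.linspace(.085,-.085,340),indexing='ij')
    C,S=np.cos(yaw),np.sin(yaw);P=np.stack([x+C*u-S*v,y+S*u+C*v,0*u+z],-1).reshape(-1,3)
    q=proj(c,P).reshape(440,340,2).astype(np.float32);return cv2.remap(im,q[...,0],q[...,1],1)
g=lambda i:cv2.cvtColor(i,cv2.COLOR_RGB2GRAY).astype(np.float32)
A=warp(g(cv2.imread('pics/top1.png')[:,:,::-1].copy()),.4965,-.359,.025,.2)
B=warp(g(c[0]),.4965,-.3635,0,.15)
M=np.eye(2,3,dtype=np.float32)
cc,M=cv2.findTransformECC(A,B,M,cv2.MOTION_EUCLIDEAN,(3,200,1e-6),None,5)
print(cc,'yaw deg',np.degrees(np.arctan2(M[1,0],M[0,0])),'shift mm',(M@[170,220,1]-[170,220])/2)
```

```text
0.9790134183180665 yaw deg 0.0069856136 shift mm [0.08030652 0.16850574]
```

```bash
python3 -c "
from workcell import bot
print(bot.job_done())"
```

```text
the job is handed in; nothing more can be done
None
```

I handed the job in at about 48 s of the 210 s allowed, but no verdict came back: by my measurements the egg tray is centred on the slab with both eggs upright in dimples, and the round and bar trays are square on the bottom tray in order; I viewed 15 pictures, one over the limit of 14.

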